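# Roll the locking ring loose and slide the chamber carrier to its stop

## Task

On the clamp fixture, roll the big knurled locking ring loose with a fingertip on its rim: two full turns counter-clockwise seen from above, and no more than two and a half. Then push the end lip of the freed chamber carrier with a fingertip so that the carrier slides along its slot fully against the end stop. Work gently, do not grip or lift anything, leave the small collar on the post and all other things as they are, and finish clear of everything.

Things in the scene. Friction and masses are not known exactly. Their poses are not given: they have to be found in the camera images.
- fixture: fixed dark steel clamp fixture. Origin on the table surface under the ring's axis, z up. Bed 100 mm wide in x, y from -167 to +75 mm, top 15 mm above the table. The carrier slides on it along y, towards -y, between side rails (inner faces x = +-34 mm, tops 23 mm high, y -151 to +29 mm). End stop: cross wall with its face at y = -152 mm, 35 mm high. An 8 mm stud on the axis is 75 mm high.
- ring_rim (a point): centre of the big black knurled locking ring, at half height of its rim. Rim 72 mm in diameter over 36 upright ridges 1.5 mm deep, 16 mm high, 39 to 55 mm above the table when tight; it rises 4 mm per turn. Under it is only a 30 mm neck, with 10 mm clear above the carrier. A white dot on its top, 26 mm from the axis, shows the turning.
- ring (a joint): turn of the big ring in rad: 0 = tight (start), grows counter-clockwise seen from above, 6.28 per turn, thread end at 18.8. Stiff (0.03 N m, 1 N at the rim), stays where left; a fingertip pressed on the rim with about 5 to 7 N and moved along it turns it, with some slip. A boss under it blocks the carrier's keyhole slot until about 1.3 turns.
- carrier: loose aluminium chamber carrier, a plate 64 mm wide, 195 mm long, 14 mm thick, about 0.4 kg, lying on the bed (top 29 mm above the table), keyhole slot round the stud, low white round well (44 mm diameter, top 36 mm high) on its -y half. Origin on its underside, on the ring's axis at the start; y towards the lip end (+85 mm), other end at -110 mm.
- carrier_end (a point): middle of the outer (+y) face of the carrier's end lip, 27 mm above the table. The face is 64 mm wide and spans 15 to 39 mm above the table; the lip is 6 mm thick. Starts at y = +85 mm in the fixture's frame and is at y = +43 mm when the carrier meets the end stop: a slide of about 42 mm to -y.
- post_collar (a joint): bystander: turn (rad, 0 at the start) of the small black knurled collar, 32 mm in diameter, on a thin post
- post: bystander: steel post 12 mm thick, 85 mm tall, on a 50 mm square foot fixed to the table; origin under the post. The small collar sits 45 to 59 mm up
- objective: bystander: steel microscope objective standing on its wide end, 32 mm diameter, 45 mm tall; origin under its centre
- vial: bystander: small amber vial with white cap, 28 mm diameter, 55 mm tall; origin under its centre
- dish: bystander: low clear round dish, 60 mm diameter, 14 mm tall; origin under its centre
- driver: bystander: screwdriver lying flat, 150 mm long; its own x axis runs along the blade
- lens_ring: bystander: black flat lens ring, 48 mm outer diameter, 10 mm tall; origin under its centre
- tray: bystander: empty white screw tray 80 x 60 x 22 mm; origin under its centre
Not all that is in view belongs to the job. Several things have the shape of the carrier; the one meant has the colours described above.

How it is judged:
By the outcome, as a careful person would: the job done as asked, in the order asked, and still so for the second after the job is handed in, with the robot touching nothing.
It also fails if it takes over 67 s, if anything falls off the work surface, if the arm or the gripper's body presses on something with over 40 N, if the wrist force passes 120 N, or if a joint passes its speed limit or range.

## Robot

A 6-joint arm with a two-finger parallel gripper is mounted at the origin on the work surface. World frame = base frame: x ahead of the robot, y to its left, z up, the work surface at z = 0. Lengths are in mm, angles in rad, forces in N, time in s.
With the tool pointing down it reaches from about 325 to 925 mm from the base axis. Payload 3.1 kg.
Tool frame: the origin (TCP) lies midway between the tips of the shut fingers; the grasp point (between the pads) lies ctrl.grasp_offset behind it (ctrl.grasp_offset is the distance from the TCP to the grasp point, in mm); z points along the fingers, y is the direction in which the jaws open and shut (so a half turn about z gives the same grasp; the last joint's range is limited). The gripper opens to 85 mm and grips with 20 to 120 N. Pads are 22 mm wide; open, the fingers measure 114 mm over their backs; the gripper's body (76 mm by 85 mm) begins 54 mm behind the grasp point. The pads swing forward as they close: fully open they stand 13 mm farther back than shut.
Start: joints at [-1.351, 0.217, 1.613, -0, 1.311, -0.112], TCP at [203.612, -590.916, 231.3] pointing down, gripper open.
Joint ranges: [-2.75, 2.75], [-0.78, 2.1], [0.31, 2.55], [-1.13, 4.27], [0.13, 2.63], [-2.58, 2.58]. Speed limits (rad/s): [2.79, 2.79, 3.14, 3.14, 3.14, 3.14].

## Interface

Orientations are given as a unit quaternion [w, x, y, z].
In Python, from station import telemetry, read_camera, ctrl, look_for gives the robot as it stands.
- The arm moves only by the shell command python3 -m inch 'ROWS' [OPENING] [FORCE]. ROWS is JSON, one flat list of numbers, 4 for each row, row after row: the shift along the tool's x, y, z in cm, then the turn about the tool's z in degrees. A call has 1 to 10 rows; each row is the pose to reach, as a shift and turn from the pose commanded when the call began, along the tool's axes at that moment; what a row does not reach only later rows make up. A row lasts 1/10 s, in which the tool goes at most 50 mm and 8.59 degrees, less where a joint would pass 70% of its speed; a pose out of reach is approached as far as the arm can. A call with a gripper value outside its range is refused whole. OPENING is the closure, from -1 (fully open) to 1 (shut), set as the call begins (- or left out, the last holds). The fingers move at their own pace and stop on an object; FORCE is the grip in N (left out, the last holds). Time passes only in rows, so rows that repeat a pose let the fingers close. It gives the time, the measured TCP pose, the force and the opening at its end, in the units of the state.
- telemetry.sense(): the state, without advancing time (a new reading comes with each control period).
- read_camera(name): name is "scene" or "top" or "wrist"; returns a dict with "frame" (480x640x3 uint8, red, green, blue), "z_map" (480x640 float32, mm along the optical axis (not along the pixel's ray), 0 where there is no reading), "fx", "fy", "cx", "cy" (pixels), "distortion" ([k1, k2, p1, p2, k3] as OpenCV has them; the pictures are not rectified), "pose" (4x4, takes a point from camera to world coordinates). Camera axes: x right, y down, z forward; pixel columns grow to the right and rows downward; lengths in mm; the calibration is good to about 2 mm. A picture is of the moment at which its call begins.
- ctrl.sign_off(): hands the job in, once; it reports no verdict.
Trained networks look in a picture, given as the dict that the camera call returned (one of the last four; its "shot" number tells which), for a name from the list of things; names that differ only in an ending like _2 or _b are one class to them, and where a whole thing is asked for, a point or a joint stands for the part that bears it (a point fixed in the world has none). Each returns a list of dicts, best first, with "confidence" (0 to 1); they miss things now and then, are a little off and sometimes report something else, mostly with a low value. They report only what shows in the picture. A call takes as long as a camera call. They do not tell look-alikes from the thing itself.
- look_for(picture, name): "bbox" ([left, top, right, bottom] in pixels, round what is visible of it).
The state is a dict: "t": time; "joints": joint angles; "dq": joint speeds; "joint_torque": joint torques, N m; "tcp_pos": TCP position; "orientation": TCP orientation; "force": force on the tool from outside, world axes, zero at the start; "wrist_torque": the same for the moment, N m; "finger_gap": opening from 0.0 (shut) to 1.0 (fully open).
Only numpy, scipy, OpenCV 4.12 (cv2) and the standard library are available. Lean on these libraries where they do the work, as an engineer would, in place of code of your own. Each camera call takes 0.05 s, during which the arm holds its last target.

## Working session

There is one attempt and no reset: what is moved stays moved. The work goes in short steps, Python scripts to look and compute and a shell command to move; the robot and the scene stay as the last step left them, time stands still between calls to the robot, and variables do not carry over. Pictures are saved under pics/ and viewed, and the job is handed in when it is done.

```bash
ls; mkdir -p pics
python3 - <<'E'
from station import telemetry, read_camera, ctrl, look_for
import cv2,numpy as np
print(telemetry.sense(), ctrl.grasp_offset)
for n in ["scene","top"]:
    p=read_camera(n); cv2.imwrite(f"pics/{n}0.png",p["frame"][:,:,::-1])
    print(n,p["fx"],p["fy"],p["cx"],p["cy"],p["distortion"],np.round(p["pose"],3).tolist())
    for k in ["fixture","ring","carrier","post_collar","carrier_end","ring_rim"]:
        print(k,[(np.round(d["bbox"]).tolist(),round(d["confidence"],2)) for d in look_for(p,k)][:4])
    np.savez(f"{n}0.npz",**{k:v for k,v in p.items()})
E
```

```text
pics
{'t': 0.0, 'joints': array([-1.35119227e+00,  2.17756554e-01,  1.61490488e+00,  1.31158814e-05,
        1.31128700e+00, -1.12139654e-01]), 'dq': array([ 0.00014299, -0.00102898, -0.00045122,  0.00143685, -0.00149875,
        0.00095633]), 'joint_torque': array([ 1.06500477e-04, -3.96839297e+01, -3.03854299e+01, -8.53173992e-05,
        9.75105475e-03,  6.79324287e-06]), 'tcp_pos': array([ 203.44307648, -590.11838917,  229.98205067]), 'orientation': array([-1.17653211e-03,  9.86274371e-01,  1.65110501e-01, -5.69330450e-05]), 'force': array([-0.26253638, -0.42790298,  1.11292607]), 'wrist_torque': array([-0.03594051,  0.00302312, -0.0156437 ]), 'finger_gap': 1.0004542257993727} 18.700000000000003
scene 590.4898304818994 590.4898304818994 317.90733432231303 234.62995675333894 [-0.1165344  0.         0.         0.         0.       ] [[-0.044, 0.674, -0.738, 1350.794], [0.999, 0.031, -0.03, -25.264], [0.003, -0.738, -0.674, 811.403], [0.0, 0.0, 0.0, 1.0]]
fixture [([248.0, 212.0, 371.0, 297.0], 0.73)]
ring [([313.0, 233.0, 352.0, 264.0], 0.64)]
carrier [([444.0, 216.0, 546.0, 285.0],
[... 460 characters left out ...]
  0.          0.        ] [[-0.027, -0.996, 0.08, 434.256], [-1.0, 0.026, -0.013, -53.477], [0.011, -0.08, -0.997, 1215.192], [0.0, 0.0, 0.0, 1.0]]
fixture [([281.0, 204.0, 378.0, 275.0], 0.85), ([303.0, 272.0, 323.0, 294.0], 0.16)]
ring [([298.0, 216.0, 328.0, 246.0], 0.72)]
carrier [([156.0, 223.0, 226.0, 293.0], 0.89), ([434.0, 245.0, 511.0, 286.0], 0.89), ([281.0, 207.0, 351.0, 262.0], 0.84), ([362.0, 310.0, 440.0, 352.0], 0.78)]
post_collar [([360.0, 198.0, 371.0, 207.0], 0.51)]
carrier_end [([279.0, 203.0, 354.0, 259.0], 0.95), ([362.0, 310.0, 436.0, 354.0], 0.89), ([433.0, 244.0, 512.0, 284.0], 0.89), ([162.0, 220.0, 225.0, 293.0], 0.6)]
ring_rim [([302.0, 215.0, 327.0, 244.0], 0.92)]
```

View pics/scene0.png

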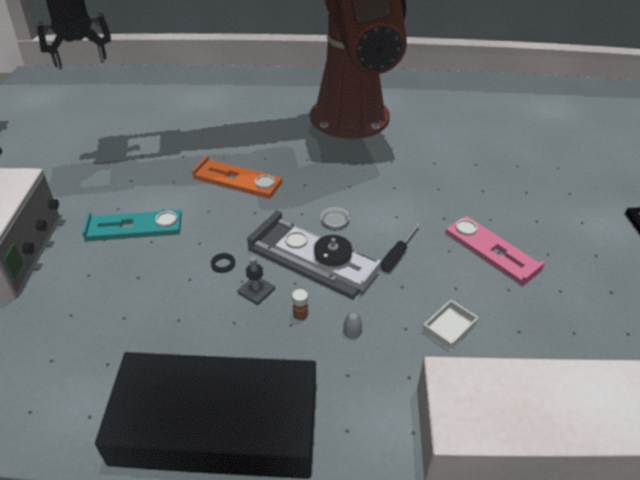

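View pics/top0.png

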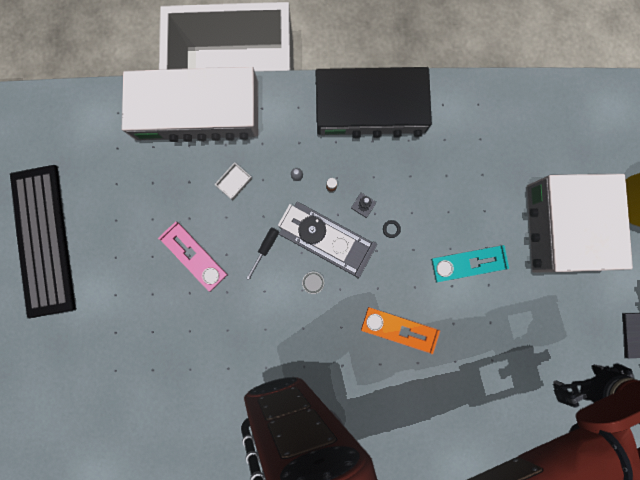

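Run:
```python
import cv2,numpy as np
a=cv2.imread("pics/top0.png")[190:310,260:400]; b=cv2.imread("pics/scene0.png")[200:310,230:390]
a=cv2.resize(a,(700,600),interpolation=cv2.INTER_CUBIC);b=cv2.resize(b,(800,550),interpolation=cv2.INTER_CUBIC)
cv2.imwrite("pics/ct.png",a);cv2.imwrite("pics/cs.png",b)
```

```text
(no output)
```

View pics/ct.png

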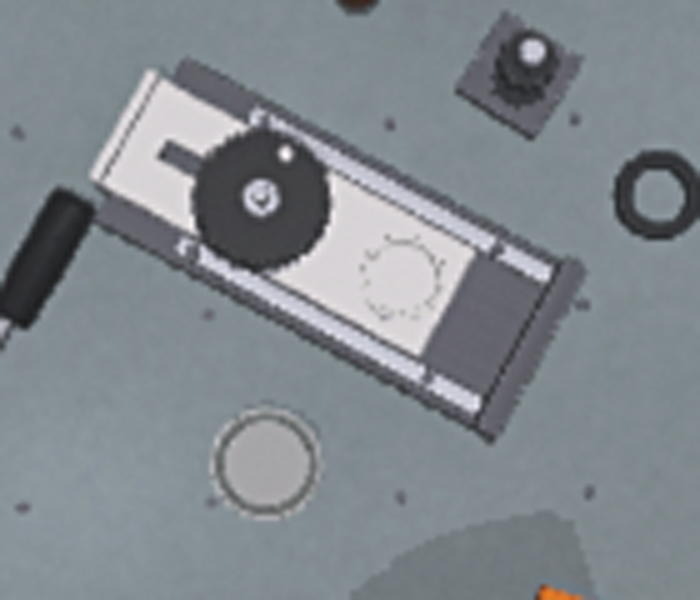

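View pics/cs.png

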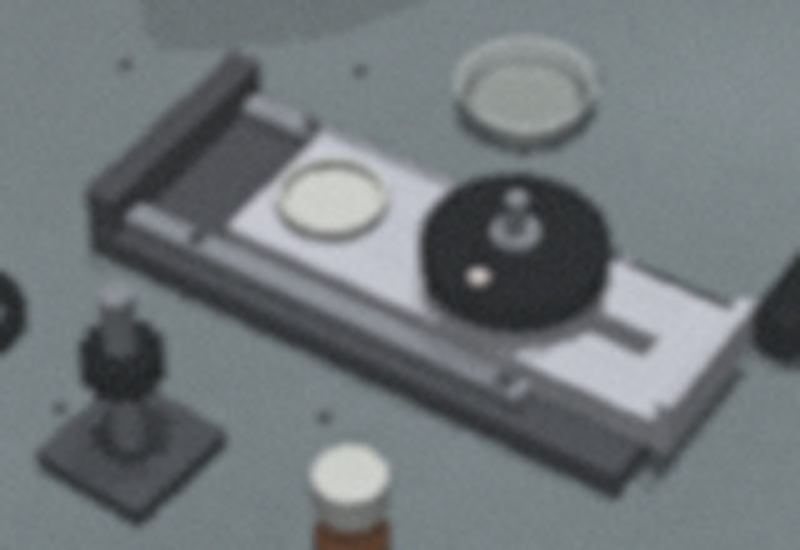

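The target carrier is the aluminium/white one at top (316,232), inside the fixture. The look-alikes are pink (193,257), teal (470,264) and orange (400,330). The ring is at top (312,229); other black round things are the post collar (365,204) and the lens ring (392,229). The crop shows the white dot at top (317,220.5) and the lip at about (285,215), with the end stop at about (367,260).

```bash
cat > h.py <<'E'
import numpy as np,cv2
def ray(p,u,v):
    K=np.array([[p["fx"],0,p["cx"]],[0,p["fy"],p["cy"]],[0,0,1.]])
    q=cv2.undistortPoints(np.array([[[u,v]]],float),K,np.array(p["distortion"],float))[0,0]
    P=np.array(p["pose"]); return P[:3,3],P[:3,:3]@np.array([q[0],q[1],1])
def at(p,u,v,z):
    o,d=ray(p,u,v); return o+d*(z-o[2])/d[2]
def proj(p,X):
    P=np.linalg.inv(np.array(p["pose"])); K=np.array([[p["fx"],0,p["cx"]],[0,p["fy"],p["cy"]],[0,0,1.]])
    X=np.atleast_2d(np.array(X,float))
    return cv2.projectPoints(X,cv2.Rodrigues(P[:3,:3])[0],P[:3,3],K,np.array(p["distortion"],float))[0][:,0]
def cloud(p):
    z=p["z_map"]; v,u=np.mgrid[0:480,0:640]
    K=np.array([[p["fx"],0,p["cx"]],[0,p["fy"],p["cy"]],[0,0,1.]])
    q=cv2.undistortPoints(np.stack([u,v],-1).reshape(-1,1,2).astype(float),K,np.array(p["distortion"],float))[:,0]
    P=np.array(p["pose"]); c=np.c_[q,np.ones(len(q))]*z.reshape(-1,1)
    return (c@P[:3,:3].T+P[:3,3]).reshape(480,640,3)
E
python3 - <<'E'
from h import *
t=np.load("top0.npz");s=np.load("scene0.npz")
c=lambda x,y:(260+x/5-.4,190+y/5-.4); d=lambda x,y:(230+x/5-.4,200+y/5-.4)
R=at(t,*c(260,200),55);print("ring top cam",R, "stud",at(t,*c(262,197),75))
print("ring scene",at(s,*d(515,250),55),"stud",at(s,*d(517,195),75))
print("dot",at(t,*c(286,153),55),at(s,*d(479,276),55))
# stop outer corners at z35, lip corners z39
for n,q,z in [("stopA",(582,262),35),("stopB",(495,440),35),("lipA",(152,70),39),("lipB",(93,180),39),("bed corner",(187,60),15),("dish",(266,462),14),("post",(533,50),85)]:
    print(n,at(t,*c(*q),z))
for n,q,z in [("stopA",(95,185),35),("stopB",(240,55),35),("post",(118,297),85)]: print(n,at(s,*d(*q),z))
C=cloud(t); 
for u,v in [(312,222),(330,240),(285,213),(312,290)]: print(u,v,C[v,u])
C=cloud(s)
for u,v in [(333,245),(280,250)]: print(u,v,C[v,u])
E
```

```text
ring top cam [553.96968416 -28.59839905  55.        ] stud [553.39610423 -30.06873748  75.        ]
ring scene [563.09395688 -30.46988769  55.        ] stud [554.75025866 -30.33468951  75.        ]
dot [577.83602677 -42.49558877  55.        ] [577.44145462 -43.29603493  55.        ]
stopA [ 519.33763377 -194.84625935   35.        ]
stopB [ 428.27596926 -146.5753369    35.        ]
lipA [625.1550277  26.3943831  39.       ]
lipB [568.2859818   58.13899124  39.        ]
bed corner [633.94748902   9.30646992  15.        ]
dish [419.89354509 -27.54042707  14.        ]
post [ 623.06170434 -168.02061704   85.        ]
stopA [ 513.40810797 -194.68803727   35.        ]
stopB [ 432.6229118  -145.66170611   35.        ]
post [ 624.49626511 -168.22115313   85.        ]
312 222 [573.3659147  -30.11249168  56.18370944]
330 240 [528.19121525 -75.43255788  28.2046363 ]
285 213 [600.53387268  39.73261413  40.82338932]
312 290 [398.71902149 -24.66979977   3.01990629]
333 245 [558.7343567  -29.98976352  62.60595949]
280 250 [ 538.8379086  -131.40767554   26.14969638]
```

```bash
cat > pl.py <<'E'
import numpy as np,json,sys
from station import telemetry
def load(): return np.array(json.load(open("cmd.json")))
def save(s): json.dump(list(map(float,s)),open("cmd.json","w"))
def rows(wps):
    "wps: list of (x,y,z,a) world mm/deg, absolute commanded; prints rows, saves the state after the rounded rows"
    s=load();a=np.radians(s[3]);X=np.array([np.cos(a),np.sin(a)]);Y=np.array([np.sin(a),-np.cos(a)])
    out=[]
    for w in wps:
        d=np.array(w[:2])-s[:2]
        out.append([round(d@X/10,2),round(d@Y/10,2),round((s[2]-w[2])/10,2),round(s[3]-w[3],1)])
    print("; ".join(json.dumps(r)[1:-1] for r in out))
    r=out[-1];xy=s[:2]+10*(r[0]*X+r[1]*Y)
    save([*xy,s[2]-10*r[2],s[3]-r[3]])
def lin(w,n):
    s=load(); return [s+(np.array(w)-s)*k/n for k in range(1,n+1)]
def st():
    t=telemetry.sense();w,x,y,z=t["orientation"]
    ax=np.degrees(np.arctan2(2*(x*y+w*z),1-2*(y*y+z*z)))
    print("t",round(t["t"],2),"tcp",np.round(t["tcp_pos"],1),"a",round(ax,1),"F",np.round(t["force"],2),"gap",round(t["finger_gap"],2),"q6",round(t["joints"][5],2),"cmd",np.round(load(),1))
    return t
E
python3 - <<'E'
from pl import *
q=[0,.986274,.165110,0]
a=np.degrees(np.arctan2(2*q[1]*q[2],q[1]**2-q[2]**2));print(a)
save([203.612,-590.916,231.3,a])
w=[497,19,170,-40]
rows(lin([350,-290,200,-10],8)); rows(lin(w,8))
E
```

```text
19.007271214831043
2.96, -2.96, 0.39, 3.6; 5.91, -5.92, 0.78, 7.3; 8.87, -8.88, 1.17, 10.9; 11.82, -11.84, 1.57, 14.5; 14.78, -14.8, 1.96, 18.1; 17.73, -17.76, 2.35, 21.8; 20.69, -20.72, 2.74, 25.4; 23.64, -23.68, 3.13, 29.0
1.14, -4.12, 0.38, 3.8; 2.28, -8.25, 0.75, 7.5; 3.42, -12.37, 1.12, 11.3; 4.56, -16.49, 1.5, 15.0; 5.7, -20.62, 1.88, 18.8; 6.84, -24.74, 2.25, 22.5; 7.98, -28.86, 2.62, 26.3; 9.11, -32.99, 3.0, 30.0
```

```bash
python3 -m inch '[2.96,-2.96,0.39,3.6, 5.91,-5.92,0.78,7.3, 8.87,-8.88,1.17,10.9, 11.82,-11.84,1.57,14.5, 14.78,-14.8,1.96,18.1, 17.73,-17.76,2.35,21.8, 20.69,-20.72,2.74,25.4, 23.64,-23.68,3.13,29.0]' 1 20
python3 -m inch '[1.14,-4.12,0.38,3.8, 2.28,-8.25,0.75,7.5, 3.42,-12.37,1.12,11.3, 4.56,-16.49,1.5,15.0, 5.7,-20.62,1.88,18.8, 6.84,-24.74,2.25,22.5, 7.98,-28.86,2.62,26.3, 9.11,-32.99,3.0,30.0, 9.11,-32.99,3.0,30.0]'
python3 - <<'E'
from pl import *
from station import read_camera
import cv2
st()
p=read_camera("wrist");cv2.imwrite("pics/w1.png",p["frame"][:,:,::-1]);np.savez("w1.npz",**p)
print(np.round(p["pose"],2).tolist(),p["fx"],p["distortion"])
st()
E
```

```text
t: 1.5
tcp_pos: [350.6, -288.6, 200.2]
orientation: [0.0, 0.996, -0.089, 0.0]
force: [0.9, -0.5, 0.2]
finger_gap: -0.002
t: 2.4
tcp_pos: [498.2, 23.1, 170.0]
orientation: [-0.001, 0.941, -0.34, 0.0]
force: [0.3, 0.1, 0.0]
finger_gap: -0.002
t 2.4 tcp [498.2  23.1 170. ] a -39.7 F [0.32 0.12 0.02] gap -0.0 q6 2.17 cmd [497.   19.1 170.  -40. ]
[[-0.64, -0.73, -0.25, 563.74], [-0.77, 0.6, 0.21, -30.13], [-0.0, 0.32, -0.95, 312.16], [0.0, 0.0, 0.0, 1.0]] 337.3642010287915 [-0.04742219  0.          0.          0.          0.        ]
t 2.45 tcp [497.4  21.1 169.9] a -39.7 F [-0.99 -0.23  0.78] gap -0.0 q6 2.17 cmd [497.   19.1 170.  -40. ]
```

View pics/w1.png

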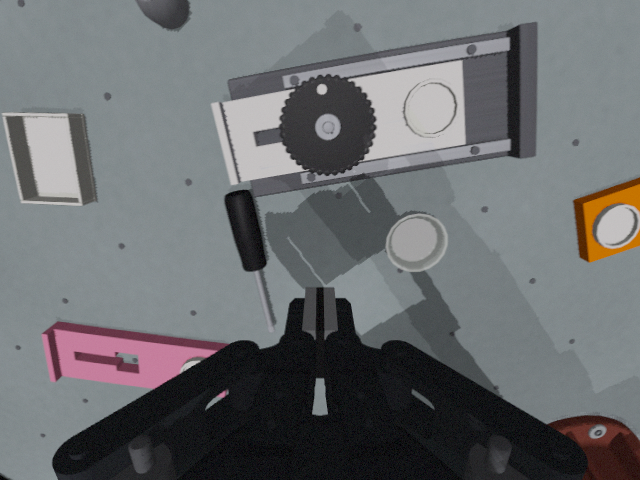

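The wrist view shows the ring at (328,125) with its dot at (322,89). The lip is at (225,145), the end stop at (523,90), and the driver handle end is at (238,195), close to the lip corner.

```bash
python3 - <<'E'
from h import *
p=np.load("w1.npz");f=p["frame"].astype(int)
g=f.max(2); m=((g<75)).astype(np.uint8); m[:, :270]=0;m[:,385:]=0;m[:65]=0;m[185:]=0
m=cv2.morphologyEx(m,cv2.MORPH_OPEN,np.ones((5,5)))
n,l,s,c=cv2.connectedComponentsWithStats(m);i=1+s[1:,4].argmax();print(s[i],c[i])
cs=max(cv2.findContours((l==i).astype(np.uint8),0,2)[0],key=cv2.contourArea)
# outer circle on z=55 plane: 
h=cv2.convexHull(cs)[:,0]
print(cv2.fitEllipse(h))
W=np.array([at(p,u,v,55)[:2] for u,v in h]);A=np.c_[2*W,np.ones(len(W))];x=np.linalg.lstsq(A,(W**2).sum(1),rcond=None)[0]
print("circle",x[:2],np.sqrt(x[2]+x[0]**2+x[1]**2))
print("stud",at(p,328,127,75),"dot",at(p,322,89.5,55))
# fixture corners
for n,q,z in [("stop top outer far",(537,23),35),("stop outer near",(536,157),35),("lip far",(221,102),39),("lip near",(240,183),39),("lip out far",(213,105),39),("lip out near",(232,184),39),("driver tip",(272,331),3),("driver hd end",(238,190),10)]:
    print(n,at(p,*q,z))
E
python3 - <<'E'
import cv2
a=cv2.imread("pics/w1.png");cv2.imwrite("pics/w1c.png",cv2.resize(a[10:210,200:400],(600,600),interpolation=cv2.INTER_CUBIC))
cv2.imwrite("pics/w1d.png",cv2.resize(a[270:470,220:420],(600,600),interpolation=cv2.INTER_CUBIC))
E
```

```text
[ 280   76   95   98 6391] [327.31184478 125.16319825]
((327.3138732910156, 124.5514907836914), (95.01380157470703, 98.95893096923828), 5.109745979309082)
circle [557.15907677 -31.33099199] 34.625589307422125
stud [557.1114164  -31.37894585  75.        ] dot [579.01806785 -44.42202149  55.        ]
stop top outer far [ 515.84785345 -198.60703036   35.        ]
stop outer near [ 429.7331446  -149.07097838   35.        ]
lip far [622.6806219  19.2456086  39.       ]
lip near [568.31104641  51.24728536  39.        ]
lip out far [625.13091218  25.46558281  39.        ]
lip out near [571.94177773  56.86012632  39.        ]
driver tip [431.59202629 147.44222872   3.        ]
driver hd end [565.35366843  65.74196426  10.        ]
```

View pics/w1c.png

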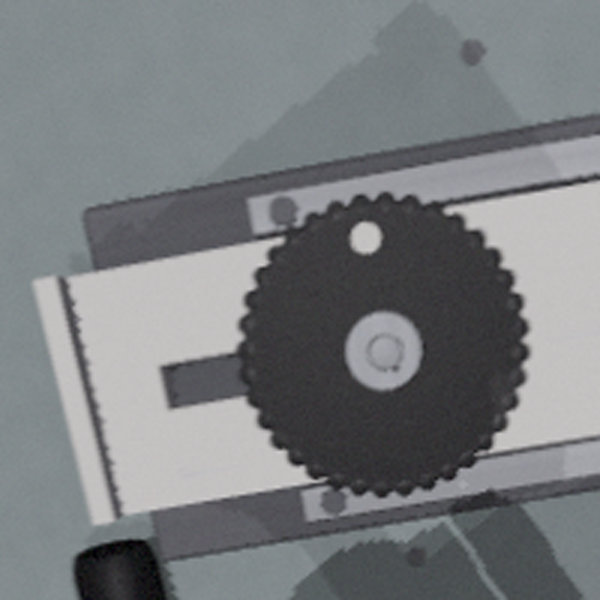

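View pics/w1d.png

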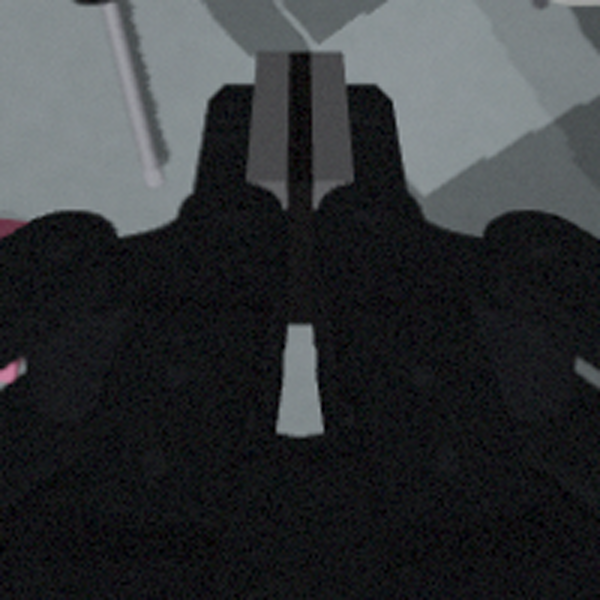

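```bash
cat >> pl.py <<'E'
AX=np.array([555.5,-30.0])
def pol(r,phi,z,ax=None):
    ax=AX if ax is None else np.array(ax); f=np.radians(phi)
    return [ax[0]+r*np.cos(f),ax[1]+r*np.sin(f),z,phi-180]
E
python3 - <<'E'
from pl import *
rows(lin(pol(60,140,44),6))
rows([pol(r,140,44) for r in (58,56,54,52,51,50,49.5,49,48.5,48)])
E
```

```text
0.27, -0.0, 2.1, 0.0; 0.55, -0.0, 4.2, 0.0; 0.82, -0.0, 6.3, 0.0; 1.09, -0.0, 8.4, 0.0; 1.36, -0.0, 10.5, 0.0; 1.64, -0.0, 12.6, 0.0
0.2, -0.0, 0.0, 0.0; 0.4, -0.0, 0.0, 0.0; 0.6, -0.0, 0.0, 0.0; 0.8, -0.0, 0.0, 0.0; 0.9, -0.0, 0.0, 0.0; 1.0, -0.0, 0.0, 0.0; 1.05, -0.0, 0.0, 0.0; 1.1, -0.0, 0.0, 0.0; 1.15, -0.0, 0.0, 0.0; 1.2, -0.0, 0.0, 0.0
```

```bash
python3 -m inch '[0.27,0,2.1,0, 0.55,0,4.2,0, 0.82,0,6.3,0, 1.09,0,8.4,0, 1.36,0,10.5,0, 1.64,0,12.6,0, 1.64,0,12.6,0, 1.64,0,12.6,0]'
python3 -m inch '[0.2,0,0,0, 0.4,0,0,0, 0.6,0,0,0, 0.8,0,0,0, 0.9,0,0,0, 1.0,0,0,0, 1.05,0,0,0, 1.1,0,0,0, 1.15,0,0,0, 1.2,0,0,0]'
python3 - <<'E'
from pl import *
from station import read_camera
import cv2
st()
p=read_camera("wrist");cv2.imwrite("pics/w2.png",p["frame"][:,:,::-1]);np.savez("w2.npz",**p)
st()
E
```

```text
t: 3.25
tcp_pos: [509.0, 7.6, 44.1]
orientation: [0.0, 0.94, -0.342, -0.0]
force: [0.3, 0.0, -0.2]
finger_gap: -0.002
t: 4.25
tcp_pos: [518.6, 0.8, 43.9]
orientation: [0.0, 0.94, -0.342, -0.0]
force: [0.4, 0.4, -0.3]
finger_gap: -0.001
t 4.25 tcp [518.6   0.8  43.9] a -40.0 F [ 0.39  0.44 -0.34] gap -0.0 q6 2.13 cmd [518.7   0.8  44.  -40. ]
t 4.3 tcp [518.7   0.8  44. ] a -40.0 F [-0.37  0.44 -0.13] gap 0.0 q6 2.13 cmd [518.7   0.8  44.  -40. ]
```

View pics/w2.png

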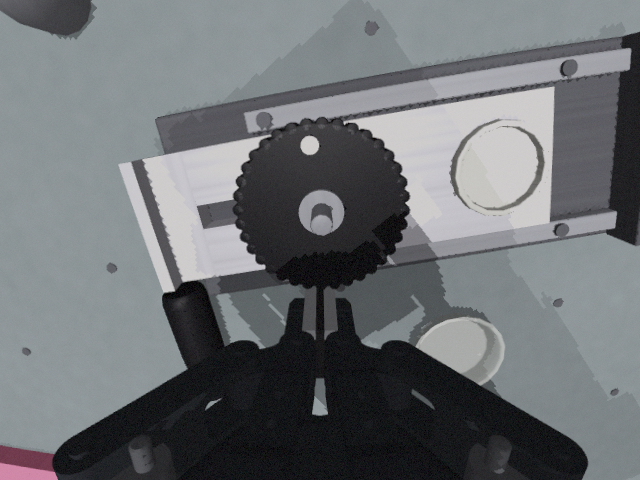

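Run:
```python
from h import *
import pl
p=np.load("w2.npz")
# boundary points by eye on upper arc (z=55): 
pts=[(237,205),(245,170),(262,145),(285,127),(318,119),(352,125),(385,147),(402,175),(408,205),(400,238)]
W=np.array([at(p,u,v,55)[:2] for u,v in pts]);A=np.c_[2*W,np.ones(len(W))];x=np.linalg.lstsq(A,(W**2).sum(1),rcond=None)[0]
print("circle",x[:2],np.sqrt(x[2]+x[0]**2+x[1]**2),"dot",at(p,310,146,55),"stud",at(p,321,222,75))
pl.rows([pl.pol(r,140,44) for r in (47.5,47,46.5,46,45.5)])
```

```text
circle [557.36224422 -31.55585869] 34.14180584905129 dot [579.30109701 -43.77427456  55.        ] stud [558.29623201 -31.48461393  75.        ]
0.05, -0.0, 0.0, 0.0; 0.1, -0.0, 0.0, 0.0; 0.15, -0.0, 0.0, 0.0; 0.2, -0.0, 0.0, 0.0; 0.25, -0.0, 0.0, 0.0
```

```bash
python3 -m inch '[0.05,0,0,0, 0.1,0,0,0, 0.15,0,0,0, 0.2,0,0,0, 0.25,0,0,0]'
python3 - <<'E'
from pl import *
st()
rows([pol(r,140,44) for r in (45,44.5,44,43.5,43)])
E
```

```text
t: 4.8
tcp_pos: [520.4, -0.7, 43.9]
orientation: [-0.0, 0.94, -0.342, -0.0]
force: [-1.1, 1.5, 1.2]
finger_gap: 0.002
t 4.8 tcp [520.4  -0.7  43.9] a -40.0 F [-1.15  1.48  1.18] gap 0.0 q6 2.13 cmd [520.6  -0.8  44.  -40. ]
0.05, -0.0, 0.0, 0.0; 0.1, -0.0, 0.0, 0.0; 0.15, -0.0, 0.0, 0.0; 0.2, -0.0, 0.0, 0.0; 0.25, -0.0, 0.0, 0.0
```

```bash
python3 -m inch '[0.05,0,0,0, 0.05,0,0,0]'; python3 -m inch '[0.05,0,0,0, 0.05,0,0,0]'
```

```text
t: 5.0
tcp_pos: [520.4, -0.7, 43.9]
orientation: [-0.0, 0.94, -0.342, -0.001]
force: [-1.4, 2.4, 2.3]
finger_gap: 0.004
t: 5.2
tcp_pos: [520.5, -0.8, 43.8]
orientation: [-0.0, 0.94, -0.342, -0.001]
force: [-4.6, 3.2, 3.2]
finger_gap: -0.001
```

```bash
sed -i 's/^AX=.*/AX=np.array([556.5,-30.9])/' pl.py
cat >> pl.py <<'E'
def arc(n,step,r,z,ax=None):
    "continue from present azimuth (a+180)"
    s=load();p0=s[3]+180
    R=np.linspace(0,1,n+1)[1:]
    r0=np.hypot(*(s[:2]-(AX if ax is None else np.array(ax))));
    # blend radius/height over first 3 rows
    W=[]
    for k in range(1,n+1):
        b=min(1,k/3); W.append(pol(r0+(r-r0)*b,p0+step*k,s[2]+(z-s[2])*b,ax))
    rows(W)
def fr():
    t=st();s=load();f=np.radians(s[3]+180);F=t["force"]
    d=t["tcp_pos"][:2]-AX
    print("phi",s[3]+180,"Fr %.1f Ft %.1f"%(F[0]*np.cos(f)+F[1]*np.sin(f),-F[0]*np.sin(f)+F[1]*np.cos(f)),"r_meas %.1f phi_meas %.1f"%(np.hypot(*d),np.degrees(np.arctan2(d[1],d[0]))%360))
    return t
E
python3 - <<'E'
from pl import *
A=np.array([555.5,-30.0]);save(pol(44.5,140,44,A)); fr()
arc(10,3,45.6,44)
E
```

```text
t 5.2 tcp [520.5  -0.8  43.8] a -40.0 F [-4.61  3.18  3.21] gap -0.0 q6 2.13 cmd [521.4  -1.4  44.  -40. ]
phi 140.0 Fr 5.6 Ft 0.5 r_meas 46.9 phi_meas 140.1
0.01, 0.24, 0.0, -3.0; 0.04, 0.48, 0.0, -6.0; 0.08, 0.72, 0.0, -9.0; 0.12, 0.95, 0.0, -12.0; 0.18, 1.18, 0.0, -15.0; 0.25, 1.41, 0.0, -18.0; 0.33, 1.64, 0.0, -21.0; 0.42, 1.86, 0.0, -24.0; 0.52, 2.07, 0.0, -27.0; 0.64, 2.28, 0.0, -30.0
```

```bash
python3 -m inch '[0.01,0.24,0,-3, 0.04,0.48,0,-6, 0.08,0.72,0,-9, 0.12,0.95,0,-12, 0.18,1.18,0,-15, 0.25,1.41,0,-18, 0.33,1.64,0,-21, 0.42,1.86,0,-24, 0.52,2.07,0,-27, 0.64,2.28,0,-30]'
python3 - <<'E'
from pl import *
from h import *
from station import read_camera
fr()
p=read_camera("wrist");cv2.imwrite("pics/w3.png",p["frame"][:,:,::-1]);np.savez("w3.npz",**p)
E
```

```text
t: 6.2
tcp_pos: [510.0, -22.9, 43.7]
orientation: [0.0, 0.996, -0.086, -0.002]
force: [-5.1, 1.8, 4.5]
finger_gap: -0.001
t 6.2 tcp [510.  -22.9  43.7] a -9.8 F [-5.08  1.77  4.52] gap -0.0 q6 1.56 cmd [511.7 -23.   44.  -10. ]
phi 170.0 Fr 5.3 Ft -0.9 r_meas 47.2 phi_meas 170.3
```

View pics/w3.png

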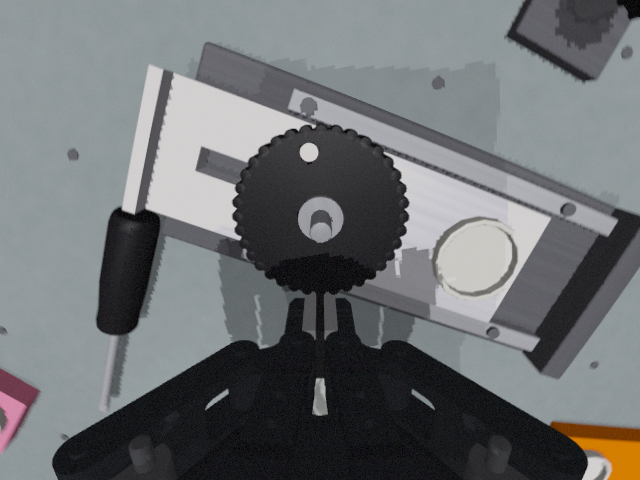

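```bash
cat >> pl.py <<'E'
def dot(zt=55,name=None):
    from h import at,cv2
    from station import read_camera
    p=read_camera("wrist");f=p["frame"].astype(int)
    if name: cv2.imwrite(name,p["frame"][:,:,::-1])
    m=(f.min(2)>150).astype(np.uint8);n,l,s,c=cv2.connectedComponentsWithStats(m)
    for i in range(1,n):
        if 60<s[i,4]<600 and max(s[i,2:4])<30:
            w=at(p,*c[i],zt)[:2]-(AX+[.8,-.6]);r=np.hypot(*w)
            if 18<r<33: print("dot px",np.round(c[i]),"r %.1f ang %.1f"%(r,np.degrees(np.arctan2(w[1],w[0]))))
E
python3 - <<'E'
from pl import *
import h
p0=np.load("w2.npz")
for n,px in(("w2.npz",(310,146)),("w3.npz",(309,152.5)),("w1.npz",(322,89.5))):
    w=h.at(np.load(n),*px,55)[:2]-(AX+[.8,-.6]);print(np.hypot(*w),np.degrees(np.arctan2(w[1],w[0])))
arc(10,5,45.5,44)
E
```

```text
25.19337384054838 -29.1568748472903
25.710406401670003 1.391441797037426
25.271587019257993 -30.75219959484025
0.02, 0.4, 0.0, -5.0; 0.07, 0.79, 0.0, -10.0; 0.16, 1.18, 0.0, -15.0; 0.28, 1.56, 0.0, -20.0; 0.43, 1.92, 0.0, -25.0; 0.61, 2.28, 0.0, -30.0; 0.83, 2.61, 0.0, -35.0; 1.07, 2.93, 0.0, -40.0; 1.34, 3.22, 0.0, -45.0; 1.63, 3.49, 0.0, -50.0
```

Dot went from about −30° to +1.4°, so the ring follows the finger without slip. Start reference is −30°.

```bash
python3 -m inch '[0.02,0.4,0,-5, 0.07,0.79,0,-10, 0.16,1.18,0,-15, 0.28,1.56,0,-20, 0.43,1.92,0,-25, 0.61,2.28,0,-30, 0.83,2.61,0,-35, 1.07,2.93,0,-40, 1.34,3.22,0,-45, 1.63,3.49,0,-50]'
python3 - <<'E'
from pl import *
fr(); dot(55.5)
arc(10,5,45.5,45)
E
```

```text
t: 7.25
tcp_pos: [520.7, -61.8, 44.0]
orientation: [0.001, 0.939, 0.344, -0.002]
force: [-4.3, -2.8, 3.5]
finger_gap: -0.002
t 7.25 tcp [520.7 -61.8  44. ] a 40.3 F [-4.33 -2.78  3.54] gap -0.0 q6 0.62 cmd [521.7 -60.2  44.   40. ]
phi 220.0 Fr 5.1 Ft -0.6 r_meas 47.3 phi_meas 220.8
dot px [305. 152.] r 26.6 ang 52.3
0.02, 0.39, -0.03, -5.0; 0.07, 0.79, -0.07, -10.0; 0.16, 1.18, -0.1, -15.0; 0.28, 1.55, -0.1, -20.0; 0.43, 1.92, -0.1, -25.0; 0.61, 2.27, -0.1, -30.0; 0.82, 2.61, -0.1, -35.0; 1.07, 2.92, -0.1, -40.0; 1.33, 3.21, -0.1, -45.0; 1.63, 3.48, -0.1, -50.0
```

```bash
python3 -m inch '[0.02,0.39,-0.03,-5, 0.07,0.79,-0.07,-10, 0.16,1.18,-0.1,-15, 0.28,1.55,-0.1,-20, 0.43,1.92,-0.1,-25, 0.61,2.27,-0.1,-30, 0.82,2.61,-0.1,-35, 1.07,2.92,-0.1,-40, 1.33,3.21,-0.1,-45, 1.63,3.48,-0.1,-50]'
python3 - <<'E'
from pl import *
fr(); dot(56)
arc(10,5,45.5,46)
E
```

```text
t: 8.3
tcp_pos: [557.0, -78.0, 44.9]
orientation: [0.001, 0.706, 0.709, -0.001]
force: [-0.1, -1.2, 0.7]
finger_gap: -0.003
t 8.3 tcp [557.  -78.   44.9] a 90.3 F [-0.06 -1.23  0.69] gap -0.0 q6 -0.27 cmd [556.5 -76.4  45.   90. ]
phi 270.0 Fr 1.2 Ft -0.1 r_meas 47.1 phi_meas 270.6
dot px [304. 152.] r 26.7 ang 101.3
0.02, 0.4, -0.03, -5.0; 0.07, 0.79, -0.07, -10.0; 0.15, 1.18, -0.1, -15.0; 0.27, 1.56, -0.1, -20.0; 0.42, 1.92, -0.1, -25.0; 0.61, 2.27, -0.1, -30.0; 0.82, 2.61, -0.1, -35.0; 1.06, 2.92, -0.1, -40.0; 1.33, 3.22, -0.1, -45.0; 1.62, 3.48, -0.1, -50.0
```

Run:
```python
from pl import *
A=AX+0
s=pol(45.5,270,45); save(s); arc(10,5,45.1,46)
```

```text
0.03, 0.4, -0.03, -5.0; 0.1, 0.79, -0.07, -10.0; 0.19, 1.17, -0.1, -15.0; 0.31, 1.54, -0.1, -20.0; 0.46, 1.91, -0.1, -25.0; 0.64, 2.25, -0.1, -30.0; 0.86, 2.59, -0.1, -35.0; 1.1, 2.9, -0.1, -40.0; 1.36, 3.19, -0.1, -45.0; 1.65, 3.45, -0.1, -50.0
```

```bash
python3 -m inch '[0.03,0.4,-0.03,-5, 0.1,0.79,-0.07,-10, 0.19,1.17,-0.1,-15, 0.31,1.54,-0.1,-20, 0.46,1.91,-0.1,-25, 0.64,2.25,-0.1,-30, 0.86,2.59,-0.1,-35, 1.1,2.9,-0.1,-40, 1.36,3.19,-0.1,-45, 1.65,3.45,-0.1,-50]'
python3 - <<'E'
from pl import *
fr(); dot(56.5)
arc(10,5,45.3,46.5)
E
```

```text
t: 9.35
tcp_pos: [592.1, -61.0, 46.1]
orientation: [0.002, 0.341, 0.94, -0.001]
force: [0.0, -0.3, 0.1]
finger_gap: -0.001
t 9.35 tcp [592.1 -61.   46.1] a 140.1 F [ 0.04 -0.3   0.08] gap -0.0 q6 -1.09 cmd [591.  -59.9  46.  140. ]
phi 320.0 Fr 0.2 Ft -0.2 r_meas 46.6 phi_meas 319.7
dot px [308. 151.] r 26.4 ang 148.1
0.01, 0.4, -0.02, -5.0; 0.05, 0.79, -0.03, -10.0; 0.13, 1.18, -0.05, -15.0; 0.25, 1.55, -0.05, -20.0; 0.4, 1.92, -0.05, -25.0; 0.58, 2.27, -0.05, -30.0; 0.8, 2.6, -0.05, -35.0; 1.04, 2.92, -0.05, -40.0; 1.3, 3.21, -0.05, -45.0; 1.6, 3.47, -0.05, -50.0
```

```bash
sed -i 's/^AX=.*/AX=np.array([555.5,-30.0])/; s/AX+\[.8,-.6\]/AX+[1.8,-1.5]/' pl.py
python3 - <<'E'
from pl import *
save(pol(45.1,320,46,[556.5,-30.9])); arc(10,5,44.2,46.5)
E
```

```text
0.09, 0.4, -0.02, -5.0; 0.22, 0.79, -0.03, -10.0; 0.38, 1.15, -0.05, -15.0; 0.49, 1.52, -0.05, -20.0; 0.64, 1.87, -0.05, -25.0; 0.82, 2.21, -0.05, -30.0; 1.02, 2.54, -0.05, -35.0; 1.26, 2.85, -0.05, -40.0; 1.52, 3.13, -0.05, -45.0; 1.8, 3.39, -0.05, -50.0
```

```bash
python3 -m inch '[0.09,0.4,-0.02,-5, 0.22,0.79,-0.03,-10, 0.38,1.15,-0.05,-15, 0.49,1.52,-0.05,-20, 0.64,1.87,-0.05,-25, 0.82,2.21,-0.05,-30, 1.02,2.54,-0.05,-35, 1.26,2.85,-0.05,-40, 1.52,3.13,-0.05,-45, 1.8,3.39,-0.05,-50]'
python3 - <<'E'
from pl import *
fr(); dot(57,"pics/w4.png")
arc(7,5,44.2,46.5)
E
```

```text
t: 10.4
tcp_pos: [601.8, -23.0, 47.2]
orientation: [0.003, -0.088, 0.996, -0.001]
force: [3.6, 0.0, -2.3]
finger_gap: 0.003
t 10.4 tcp [601.8 -23.   47.2] a -170.0 F [ 3.57  0.04 -2.31] gap 0.0 q6 -1.9 cmd [599.1 -22.4  46.5 190. ]
phi 370.0 Fr 3.5 Ft -0.6 r_meas 46.8 phi_meas 8.6
dot px [309. 152.] r 25.7 ang -162.9
0.02, 0.39, 0.0, -5.0; 0.07, 0.77, 0.0, -10.0; 0.15, 1.15, 0.0, -15.0; 0.27, 1.51, 0.0, -20.0; 0.42, 1.87, 0.0, -25.0; 0.59, 2.21, 0.0, -30.0; 0.8, 2.54, 0.0, -35.0
```

View pics/w4.png

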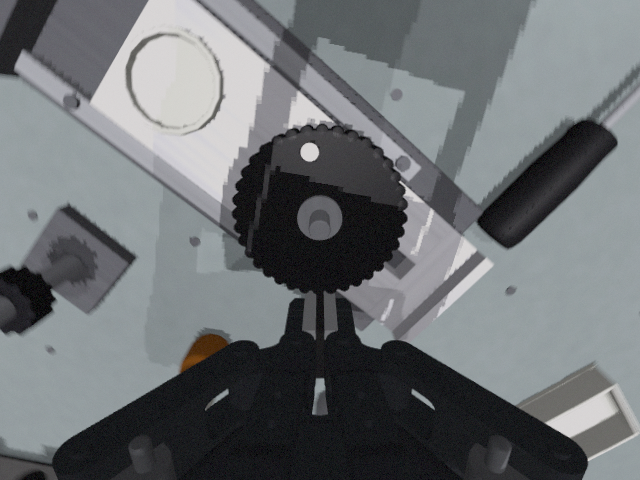

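```bash
python3 -m inch '[0.02,0.39,0,-5, 0.07,0.77,0,-10, 0.15,1.15,0,-15, 0.27,1.51,0,-20, 0.42,1.87,0,-25, 0.59,2.21,0,-30]'
python3 - <<'E'
from pl import *
save(pol(44.2,400,46.5)); fr(); dot(57.2)
rows([pol(50,400,46.5),pol(57,400,46.5),pol(60,400,75),pol(60,400,105)])
for k in range(4):
    W=[]
    for j in range(8):
        b=(k*8+j+1)/32
        s0=np.array(pol(60,400,105));s1=np.array(pol(58,130,105)); W.append(s0+(s1-s0)*b)
    rows(W)
E
```

```text
t: 11.05
tcp_pos: [591.7, -1.4, 47.3]
orientation: [0.003, -0.342, 0.94, -0.001]
force: [3.8, 2.8, -1.1]
finger_gap: -0.001
t 11.05 tcp [591.7  -1.4  47.3] a -140.0 F [ 3.8   2.75 -1.08] gap -0.0 q6 -2.39 cmd [589.4  -1.6  46.5 220. ]
phi 400.0 Fr 4.7 Ft -0.3 r_meas 46.2 phi_meas 38.3
-0.58, -0.0, 0.0, 0.0; -1.28, -0.0, 0.0, 0.0; -1.58, -0.0, -2.85, 0.0; -1.58, -0.0, -5.85, 0.0
0.19, 0.18, 0.0, 8.4; 0.37, 0.36, 0.0, 16.9; 0.56, 0.54, 0.0, 25.3; 0.75, 0.73, 0.0, 33.8; 0.94, 0.91, 0.0, 42.2; 1.13, 1.09, 0.0, 50.6; 1.31, 1.27, 0.0, 59.1; 1.5, 1.45, 0.0, 67.5
0.24, -0.1, 0.0, 8.4; 0.48, -0.21, 0.0, 16.9; 0.72, -0.31, 0.0, 25.3; 0.96, -0.42, 0.0, 33.8; 1.2, -0.52, 0.0, 42.2; 1.44, -0.62, 0.0, 50.6; 1.67, -0.73, 0.0, 59.1; 1.91, -0.83, 0.0, 67.5
-0.0, -0.26, 0.0, 8.4; -0.01, -0.53, 0.0, 16.9; -0.01, -0.79, 0.0, 25.3; -0.02, -1.05, 0.0, 33.8; -0.02, -1.31, 0.0, 42.2; -0.03, -1.57, 0.0, 50.6; -0.03, -1.83, 0.0, 59.1; -0.03, -2.09, 0.0, 67.5
-0.24, -0.09, 0.0, 8.4; -0.49, -0.19, 0.0, 16.9; -0.73, -0.28, 0.0, 25.3; -0.97, -0.38, 0.0, 33.8; -1.21, -0.47, 0.0, 42.2; -1.46, -0.57, 0.0, 50.6; -1.7, -0.67, 0.0, 59.1; -1.94, -0.76, 0.0, 67.5
```

```bash
python3 -m inch '[-0.58,0,0,0, -1.28,0,0,0, -1.58,0,-2.85,0, -1.58,0,-5.85,0]' | head -2
python3 -m inch '[0.19,0.18,0,8.4, 0.37,0.36,0,16.9, 0.56,0.54,0,25.3, 0.75,0.73,0,33.8, 0.94,0.91,0,42.2, 1.13,1.09,0,50.6, 1.31,1.27,0,59.1, 1.5,1.45,0,67.5]' | head -2
python3 -m inch '[0.24,-0.1,0,8.4, 0.48,-0.21,0,16.9, 0.72,-0.31,0,25.3, 0.96,-0.42,0,33.8, 1.2,-0.52,0,42.2, 1.44,-0.62,0,50.6, 1.67,-0.73,0,59.1, 1.91,-0.83,0,67.5]' | head -2
python3 -m inch '[0,-0.26,0,8.4, -0.01,-0.53,0,16.9, -0.01,-0.79,0,25.3, -0.02,-1.05,0,33.8, -0.02,-1.31,0,42.2, -0.03,-1.57,0,50.6, -0.03,-1.83,0,59.1, -0.03,-2.09,0,67.5]' | head -2
python3 -m inch '[-0.24,-0.09,0,8.4, -0.49,-0.19,0,16.9, -0.73,-0.28,0,25.3, -0.97,-0.38,0,33.8, -1.21,-0.47,0,42.2, -1.46,-0.57,0,50.6, -1.7,-0.67,0,59.1, -1.94,-0.76,0,67.5]' | head -2
python3 - <<'E'
from pl import *
fr(); dot(58,"pics/w5.png")
E
```

```text
t: 11.5
tcp_pos: [600.0, 8.8, 103.7]
t: 12.3
tcp_pos: [580.2, 9.9, 104.6]
t: 13.1
tcp_pos: [559.5, 11.4, 104.7]
t: 13.9
tcp_pos: [538.6, 12.9, 104.7]
t: 14.7
tcp_pos: [517.8, 14.3, 104.7]
t 14.7 tcp [517.8  14.3 104.7] a -50.5 F [-0.91  0.19 -0.93] gap -0.0 q6 2.34 cmd [518.2  14.4 105.  -50. ]
phi 130.0 Fr 0.7 Ft 0.6 r_meas 58.1 phi_meas 130.4
dot px [367. 159.] r 26.4 ang -133.4
```

View pics/w5.png

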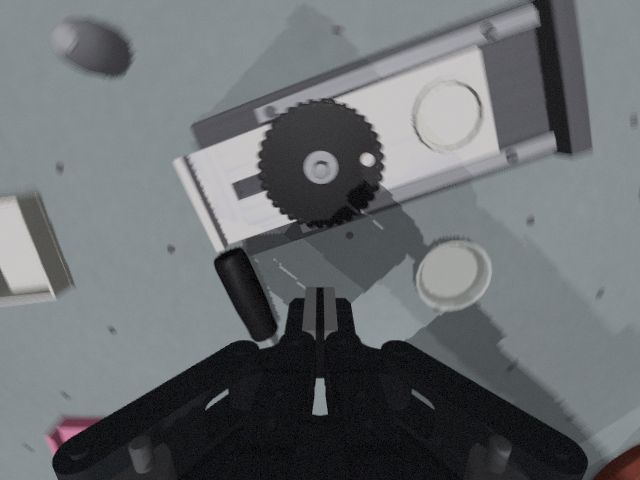

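Run:
```python
from pl import *
rows([pol(58,130,85),pol(58,130,62),pol(56,130,48),pol(52,130,48),pol(49,130,48),pol(47,130,48),pol(45.5,130,48),pol(44.2,130,48)])
arc(10,6,44.2,48.3)
arc(10,6,44.2,49)
```

```text
-0.0, 0.0, 2.0, 0.0; -0.0, 0.0, 4.3, 0.0; 0.2, 0.0, 5.7, 0.0; 0.6, 0.0, 5.7, 0.0; 0.9, 0.0, 5.7, 0.0; 1.1, 0.0, 5.7, 0.0; 1.25, 0.0, 5.7, 0.0; 1.38, 0.0, 5.7, 0.0
0.02, 0.46, -0.01, -6.0; 0.1, 0.92, -0.02, -12.0; 0.21, 1.37, -0.03, -18.0; 0.38, 1.8, -0.03, -24.0; 0.59, 2.21, -0.03, -30.0; 0.84, 2.6, -0.03, -36.0; 1.13, 2.96, -0.03, -42.0; 1.46, 3.29, -0.03, -48.0; 1.82, 3.58, -0.03, -54.0; 2.21, 3.83, -0.03, -60.0
0.02, 0.46, -0.02, -6.0; 0.1, 0.92, -0.05, -12.0; 0.22, 1.36, -0.07, -18.0; 0.38, 1.8, -0.07, -24.0; 0.59, 2.21, -0.07, -30.0; 0.84, 2.6, -0.07, -36.0; 1.13, 2.96, -0.07, -42.0; 1.46, 3.28, -0.07, -48.0; 1.82, 3.57, -0.07, -54.0; 2.21, 3.83, -0.07, -60.0
```

```bash
python3 -m inch '[0,0,2.0,0, 0,0,4.3,0, 0.2,0,5.7,0, 0.6,0,5.7,0, 0.9,0,5.7,0, 1.1,0,5.7,0, 1.25,0,5.7,0, 1.38,0,5.7,0]' 
python3 -m inch '[0.02,0.46,-0.01,-6, 0.1,0.92,-0.02,-12, 0.21,1.37,-0.03,-18, 0.38,1.8,-0.03,-24, 0.59,2.21,-0.03,-30, 0.84,2.6,-0.03,-36, 1.13,2.96,-0.03,-42, 1.46,3.29,-0.03,-48, 1.82,3.58,-0.03,-54, 2.21,3.83,-0.03,-60]'
python3 - <<'E'
from pl import *
c=load(); save(pol(44.2,190,48.3)); fr(); dot(58.5); save(c)
E
```

```text
t: 15.55
tcp_pos: [526.7, 5.0, 48.8]
orientation: [-0.001, 0.906, -0.423, -0.001]
force: [-3.7, 6.4, 5.2]
finger_gap: 0.001
t: 16.55
tcp_pos: [509.7, -37.8, 48.5]
orientation: [-0.0, 0.996, 0.09, -0.003]
force: [-6.5, 0.5, 3.9]
finger_gap: -0.001
t 16.55 tcp [509.7 -37.8  48.5] a 10.3 F [-6.47  0.54  3.93] gap -0.0 q6 1.18 cmd [512.  -37.7  48.3  10. ]
phi 190.0 Fr 6.3 Ft -1.7 r_meas 46.4 phi_meas 189.7
dot px [388. 208.] r 25.3 ang -71.9
```

```bash
python3 -m inch '[0.02,0.46,-0.02,-6, 0.1,0.92,-0.05,-12, 0.22,1.36,-0.07,-18, 0.38,1.8,-0.07,-24, 0.59,2.21,-0.07,-30, 0.84,2.6,-0.07,-36, 1.13,2.96,-0.07,-42, 1.46,3.28,-0.07,-48, 1.82,3.57,-0.07,-54, 2.21,3.83,-0.07,-60]'
python3 - <<'E'
from pl import *
fr(); dot(59)
arc(10,6,44.3,49.7)
arc(9,6,44.2,50.4)
E
```

```text
t: 17.6
tcp_pos: [539.5, -74.5, 49.5]
orientation: [0.001, 0.817, 0.576, -0.002]
force: [-3.4, -7.1, 1.8]
finger_gap: 0.001
t 17.6 tcp [539.5 -74.5  49.5] a 70.4 F [-3.4  -7.12  1.85] gap 0.0 q6 0.08 cmd [540.4 -71.6  49.   70. ]
phi 250.0 Fr 7.9 Ft -0.8 r_meas 47.3 phi_meas 250.2
dot px [386. 208.] r 25.9 ang -9.9
0.02, 0.46, -0.02, -6.0; 0.09, 0.92, -0.05, -12.0; 0.21, 1.37, -0.07, -18.0; 0.38, 1.8, -0.07, -24.0; 0.59, 2.21, -0.07, -30.0; 0.84, 2.6, -0.07, -36.0; 1.13, 2.96, -0.07, -42.0; 1.46, 3.29, -0.07, -48.0; 1.82, 3.58, -0.07, -54.0; 2.21, 3.83, -0.07, -60.0
0.03, 0.46, -0.02, -6.0; 0.1, 0.92, -0.05, -12.0; 0.22, 1.37, -0.07, -18.0; 0.39, 1.8, -0.07, -24.0; 0.6, 2.21, -0.07, -30.0; 0.85, 2.6, -0.07, -36.0; 1.14, 2.96, -0.07, -42.0; 1.47, 3.29, -0.07, -48.0; 1.83, 3.58, -0.07, -54.0
```

Run:
```python
from pl import *
save(pol(44.2,250,49))
arc(10,6,44.7,49.7)
```

```text
0.01, 0.46, -0.02, -6.0; 0.06, 0.93, -0.05, -12.0; 0.17, 1.38, -0.07, -18.0; 0.34, 1.82, -0.07, -24.0; 0.55, 2.23, -0.07, -30.0; 0.8, 2.63, -0.07, -36.0; 1.1, 2.99, -0.07, -42.0; 1.43, 3.32, -0.07, -48.0; 1.79, 3.62, -0.07, -54.0; 2.18, 3.87, -0.07, -60.0
```

```bash
python3 -m inch '[0.01,0.46,-0.02,-6, 0.06,0.93,-0.05,-12, 0.17,1.38,-0.07,-18, 0.34,1.82,-0.07,-24, 0.55,2.23,-0.07,-30, 0.8,2.63,-0.07,-36, 1.1,2.99,-0.07,-42, 1.43,3.32,-0.07,-48, 1.79,3.62,-0.07,-54, 2.18,3.87,-0.07,-60]'
python3 - <<'E'
from pl import *
fr(); dot(59.5)
arc(9,6,44.3,50.4)
E
```

```text
t: 18.65
tcp_pos: [586.2, -66.5, 50.6]
orientation: [0.003, 0.42, 0.907, -0.001]
force: [2.3, -4.2, -2.1]
finger_gap: -0.001
t 18.65 tcp [586.2 -66.5  50.6] a 130.3 F [ 2.34 -4.19 -2.14] gap -0.0 q6 -0.93 cmd [584.2 -64.3  49.7 130. ]
phi 310.0 Fr 4.7 Ft -0.9 r_meas 47.7 phi_meas 310.0
dot px [383. 205.] r 26.6 ang 51.2
0.04, 0.47, -0.02, -6.0; 0.12, 0.93, -0.05, -12.0; 0.26, 1.37, -0.07, -18.0; 0.42, 1.81, -0.07, -24.0; 0.64, 2.22, -0.07, -30.0; 0.89, 2.61, -0.07, -36.0; 1.18, 2.97, -0.07, -42.0; 1.51, 3.3, -0.07, -48.0; 1.87, 3.59, -0.07, -54.0
```

```bash
python3 -m inch '[0.04,0.47,-0.02,-6, 0.12,0.93,-0.05,-12, 0.26,1.37,-0.07,-18, 0.42,1.81,-0.07,-24, 0.64,2.22,-0.07,-30, 0.89,2.61,-0.07,-36, 1.18,2.97,-0.07,-42, 1.51,3.3,-0.07,-48, 1.87,3.59,-0.07,-54]'
python3 - <<'E'
from pl import *
fr(); dot(60)
arc(6,6,44.3,50.8)
rows([pol(50,400,50.8),pol(57,400,50.8),pol(60,400,78),pol(60,400,108)])
for k in range(4):
    W=[]
    for j in range(8):
        b=(k*8+j+1)/32
        s0=np.array(pol(60,400,108));s1=np.array(pol(58,130,108)); W.append(s0+(s1-s0)*b)
    rows(W)
E
```

```text
t: 19.6
tcp_pos: [602.3, -27.4, 51.5]
orientation: [0.003, -0.036, 0.999, -0.001]
force: [4.2, -0.5, -3.1]
finger_gap: -0.002
t 19.6 tcp [602.3 -27.4  51.5] a -175.9 F [ 4.17 -0.53 -3.12] gap -0.0 q6 -1.8 cmd [599.7 -26.9  50.4 184. ]
phi 364.0 Fr 4.1 Ft -0.8 r_meas 46.9 phi_meas 3.2
dot px [383. 200.] r 27.7 ang 107.9
0.02, 0.46, -0.01, -6.0; 0.1, 0.92, -0.03, -12.0; 0.22, 1.37, -0.04, -18.0; 0.38, 1.8, -0.04, -24.0; 0.59, 2.21, -0.04, -30.0; 0.85, 2.6, -0.04, -36.0
-0.57, -0.0, 0.0, 0.0; -1.27, -0.0, 0.0, 0.0; -1.57, -0.0, -2.72, 0.0; -1.57, -0.0, -5.72, 0.0
0.18, 0.18, 0.0, 8.4; 0.37, 0.36, 0.0, 16.9; 0.56, 0.54, 0.0, 25.3; 0.75, 0.72, 0.0, 33.8; 0.93, 0.9, 0.0, 42.2; 1.12, 1.09, 0.0, 50.6; 1.31, 1.27, 0.0, 59.1; 1.5, 1.45, 0.0, 67.5
0.24, -0.1, 0.0, 8.4; 0.48, -0.2, 0.0, 16.9; 0.71, -0.31, 0.0, 25.3; 0.95, -0.41, 0.0, 33.8; 1.19, -0.52, 0.0, 42.2; 1.43, -0.62, 0.0, 50.6; 1.67, -0.72, 0.0, 59.1; 1.91, -0.83, 0.0, 67.5
-0.0, -0.26, 0.0, 8.4; -0.01, -0.52, 0.0, 16.9; -0.01, -0.78, 0.0, 25.3; -0.02, -1.04, 0.0, 33.8; -0.02, -1.3, 0.0, 42.2; -0.02, -1.56, 0.0, 50.6; -0.03, -1.82, 0.0, 59.1; -0.03, -2.09, 0.0, 67.5
-0.24, -0.09, 0.0, 8.4; -0.48, -0.19, 0.0, 16.9; -0.72, -0.28, 0.0, 25.3; -0.97, -0.38, 0.0, 33.8; -1.21, -0.47, 0.0, 42.2; -1.45, -0.57, 0.0, 50.6; -1.7, -0.67, 0.0, 59.1; -1.94, -0.76, 0.0, 67.5
```

```bash
python3 -m inch '[0.02,0.46,-0.01,-6, 0.1,0.92,-0.03,-12, 0.22,1.37,-0.04,-18, 0.38,1.8,-0.04,-24, 0.59,2.21,-0.04,-30, 0.85,2.6,-0.04,-36]' 
python3 -m inch '[-0.57,0,0,0, -1.27,0,0,0, -1.57,0,-2.72,0, -1.57,0,-5.72,0]' | head -2
python3 -m inch '[0.18,0.18,0,8.4, 0.37,0.36,0,16.9, 0.56,0.54,0,25.3, 0.75,0.72,0,33.8, 0.93,0.9,0,42.2, 1.12,1.09,0,50.6, 1.31,1.27,0,59.1, 1.5,1.45,0,67.5]' | head -2
python3 -m inch '[0.24,-0.1,0,8.4, 0.48,-0.2,0,16.9, 0.71,-0.31,0,25.3, 0.95,-0.41,0,33.8, 1.19,-0.52,0,42.2, 1.43,-0.62,0,50.6, 1.67,-0.72,0,59.1, 1.91,-0.83,0,67.5]' | head -2
python3 -m inch '[0,-0.26,0,8.4, -0.01,-0.52,0,16.9, -0.01,-0.78,0,25.3, -0.02,-1.04,0,33.8, -0.02,-1.3,0,42.2, -0.02,-1.56,0,50.6, -0.03,-1.82,0,59.1, -0.03,-2.09,0,67.5]' | head -2
python3 -m inch '[-0.24,-0.09,0,8.4, -0.48,-0.19,0,16.9, -0.72,-0.28,0,25.3, -0.97,-0.38,0,33.8, -1.21,-0.47,0,42.2, -1.45,-0.57,0,50.6, -1.7,-0.67,0,59.1, -1.94,-0.76,0,67.5]' | head -2
python3 - <<'E'
from pl import *
fr(); dot(61,"pics/w6.png")
rows([pol(58,130,85),pol(58,130,66),pol(56,130,52),pol(52,130,52),pol(49,130,52),pol(47,130,52),pol(45.5,130,52),pol(44.4,130,52)])
arc(10,6,44.4,52.4)
E
```

```text
t: 20.25
tcp_pos: [591.3, -1.0, 51.7]
orientation: [0.003, -0.342, 0.94, -0.0]
force: [3.2, 2.5, -2.6]
finger_gap: 0.003
t: 20.65
tcp_pos: [600.2, 8.8, 107.0]
t: 21.45
tcp_pos: [580.6, 9.9, 108.1]
t: 22.25
tcp_pos: [559.8, 11.3, 108.1]
t: 23.05
tcp_pos: [539.0, 12.8, 108.1]
t: 23.85
tcp_pos: [518.2, 14.3, 108.2]
t 23.85 tcp [518.2  14.3 108.2] a -50.5 F [ 0.59 -0.17  0.02] gap -0.0 q6 2.34 cmd [518.2  14.4 108.  -50. ]
phi 130.0 Fr -0.5 Ft -0.3 r_meas 57.9 phi_meas 130.1
dot px [330. 211.] r 26.6 ang 141.5
-0.0, -0.0, 2.3, 0.0; -0.0, -0.0, 4.2, 0.0; 0.2, -0.0, 5.6, 0.0; 0.6, -0.0, 5.6, 0.0; 0.9, -0.0, 5.6, 0.0; 1.1, -0.0, 5.6, 0.0; 1.25, -0.0, 5.6, 0.0; 1.36, -0.0, 5.6, 0.0
0.02, 0.46, -0.01, -6.0; 0.1, 0.92, -0.03, -12.0; 0.22, 1.37, -0.04, -18.0; 0.38, 1.8, -0.04, -24.0; 0.59, 2.22, -0.04, -30.0; 0.85, 2.61, -0.04, -36.0; 1.14, 2.97, -0.04, -42.0; 1.47, 3.3, -0.04, -48.0; 1.83, 3.59, -0.04, -54.0; 2.22, 3.84, -0.04, -60.0
```

View pics/w6.png

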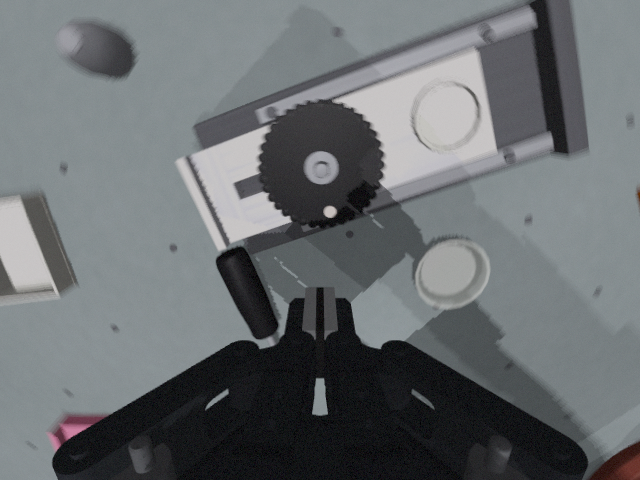

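```bash
python3 -m inch '[0,0,2.3,0, 0,0,4.2,0, 0.2,0,5.6,0, 0.6,0,5.6,0, 0.9,0,5.6,0, 1.1,0,5.6,0, 1.25,0,5.6,0, 1.36,0,5.6,0]' 
python3 -m inch '[0.02,0.46,-0.01,-6, 0.1,0.92,-0.03,-12, 0.22,1.37,-0.04,-18, 0.38,1.8,-0.04,-24, 0.59,2.22,-0.04,-30, 0.85,2.61,-0.04,-36, 1.14,2.97,-0.04,-42, 1.47,3.3,-0.04,-48, 1.83,3.59,-0.04,-54, 2.22,3.84,-0.04,-60]'
python3 - <<'E'
from pl import *
fr(); dot(61.5)
arc(10,6,44.5,53.2)
E
```

```text
t: 24.7
tcp_pos: [526.7, 4.9, 52.8]
orientation: [-0.001, 0.906, -0.423, -0.001]
force: [-3.8, 5.2, 5.4]
finger_gap: -0.001
t: 25.7
tcp_pos: [509.8, -38.0, 52.6]
orientation: [-0.0, 0.996, 0.09, -0.002]
force: [-5.2, 1.0, 3.6]
finger_gap: 0.001
t 25.7 tcp [509.8 -38.   52.6] a 10.3 F [-5.22  1.01  3.56] gap 0.0 q6 1.18 cmd [511.8 -37.7  52.4  10. ]
phi 190.0 Fr 5.0 Ft -1.9 r_meas 46.4 phi_meas 189.9
0.02, 0.47, -0.03, -6.0; 0.09, 0.93, -0.05, -12.0; 0.21, 1.38, -0.08, -18.0; 0.37, 1.81, -0.08, -24.0; 0.58, 2.23, -0.08, -30.0; 0.84, 2.62, -0.08, -36.0; 1.13, 2.98, -0.08, -42.0; 1.46, 3.31, -0.08, -48.0; 1.82, 3.6, -0.08, -54.0; 2.21, 3.85, -0.08, -60.0
```

```bash
python3 -m inch '[0.02,0.47,-0.03,-6, 0.09,0.93,-0.05,-12, 0.21,1.38,-0.08,-18, 0.37,1.81,-0.08,-24, 0.58,2.23,-0.08,-30, 0.84,2.62,-0.08,-36, 1.13,2.98,-0.08,-42, 1.46,3.31,-0.08,-48, 1.82,3.6,-0.08,-54, 2.21,3.85,-0.08,-60]'
python3 - <<'E'
from pl import *
fr(); dot(62,"pics/w7.png")
arc(10,6,44.7,53.8)
E
```

```text
t: 26.75
tcp_pos: [539.6, -74.5, 53.7]
orientation: [0.002, 0.817, 0.576, -0.002]
force: [-1.9, -5.5, 1.3]
finger_gap: -0.002
t 26.75 tcp [539.6 -74.5  53.7] a 70.4 F [-1.86 -5.48  1.34] gap -0.0 q6 0.08 cmd [540.2 -71.8  53.2  70. ]
phi 250.0 Fr 5.8 Ft 0.1 r_meas 47.2 phi_meas 250.4
0.02, 0.47, -0.02, -6.0; 0.08, 0.93, -0.04, -12.0; 0.2, 1.39, -0.06, -18.0; 0.36, 1.82, -0.06, -24.0; 0.58, 2.24, -0.06, -30.0; 0.83, 2.63, -0.06, -36.0; 1.13, 3.0, -0.06, -42.0; 1.46, 3.33, -0.06, -48.0; 1.82, 3.62, -0.06, -54.0; 2.21, 3.88, -0.06, -60.0
```

View pics/w7.png

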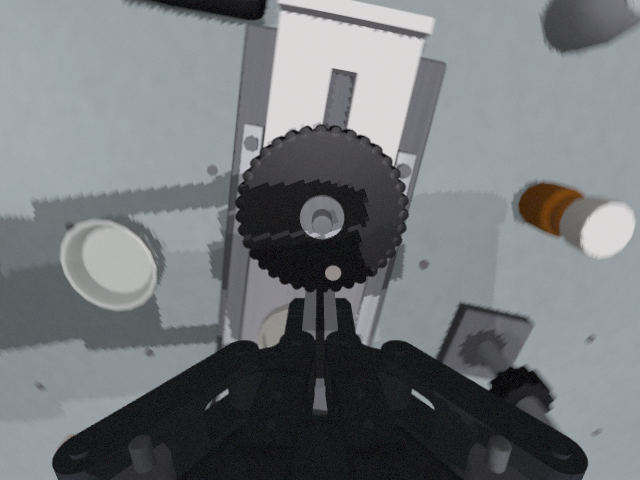

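The dot is visible in shadow at (333,273), just ahead of the finger, so the ring is still following.

```bash
sed -i 's/f.min(2)>150/f.min(2)>115/' pl.py; python3 -m inch '[0.02,0.47,-0.02,-6, 0.08,0.93,-0.04,-12, 0.2,1.39,-0.06,-18, 0.36,1.82,-0.06,-24, 0.58,2.24,-0.06,-30, 0.83,2.63,-0.06,-36, 1.13,3.0,-0.06,-42, 1.46,3.33,-0.06,-48, 1.82,3.62,-0.06,-54, 2.21,3.88,-0.06,-60]'
python3 - <<'E'
from pl import *
fr(); dot(62.5,"pics/w8.png")
arc(10,6,44.4,54.4)
E
```

```text
t: 27.8
tcp_pos: [586.2, -66.4, 54.7]
orientation: [0.003, 0.42, 0.907, -0.001]
force: [1.6, -3.2, -2.3]
finger_gap: 0.001
t 27.8 tcp [586.2 -66.4  54.7] a 130.3 F [ 1.58 -3.23 -2.34] gap 0.0 q6 -0.93 cmd [584.3 -64.3  53.8 130. ]
phi 310.0 Fr 3.5 Ft -0.9 r_meas 47.7 phi_meas 310.1
dot px [332. 272.] r 25.8 ang -36.1
0.04, 0.47, -0.02, -6.0; 0.12, 0.93, -0.04, -12.0; 0.25, 1.37, -0.06, -18.0; 0.42, 1.81, -0.06, -24.0; 0.63, 2.22, -0.06, -30.0; 0.88, 2.61, -0.06, -36.0; 1.18, 2.97, -0.06, -42.0; 1.5, 3.3, -0.06, -48.0; 1.86, 3.59, -0.06, -54.0; 2.25, 3.84, -0.06, -60.0
```

```bash
python3 -m inch '[0.04,0.47,-0.02,-6, 0.12,0.93,-0.04,-12, 0.25,1.37,-0.06,-18, 0.42,1.81,-0.06,-24, 0.63,2.22,-0.06,-30, 0.88,2.61,-0.06,-36, 1.18,2.97,-0.06,-42, 1.5,3.3,-0.06,-48, 1.86,3.59,-0.06,-54, 2.25,3.84,-0.06,-60]'
python3 - <<'E'
from pl import *
fr(); dot(63.3,"pics/w9.png")
rows([pol(50,370,54.4),pol(57,370,54.4),pol(60,370,80),pol(60,370,110)])
Y=np.array([np.cos(np.radians(60)),np.sin(np.radians(60))])
s1=np.array([*(AX+118*Y),110,60])
s0=load()
for k in range(2):
    rows([s0+(s1-s0)*(k*8+j+1)/16 for j in range(8)])
E
```

```text
t: 28.85
tcp_pos: [601.7, -22.7, 55.5]
orientation: [0.003, -0.088, 0.996, -0.001]
force: [3.8, 0.7, -1.4]
finger_gap: -0.001
t 28.85 tcp [601.7 -22.7  55.5] a -169.9 F [ 3.84  0.73 -1.41] gap -0.0 q6 -1.9 cmd [599.2 -22.4  54.4 190. ]
phi 370.0 Fr 3.9 Ft 0.0 r_meas 46.7 phi_meas 8.9
dot px [332. 272.] r 26.4 ang 24.1
-0.56, 0.01, 0.0, 0.0; -1.26, 0.01, 0.0, 0.0; -1.56, 0.01, -2.56, 0.0; -1.56, 0.01, -5.56, 0.0
-0.1, 0.56, 0.0, 8.1; -0.2, 1.13, 0.0, 16.2; -0.3, 1.69, 0.0, 24.4; -0.4, 2.26, 0.0, 32.5; -0.5, 2.82, 0.0, 40.6; -0.6, 3.39, 0.0, 48.8; -0.69, 3.95, 0.0, 56.9; -0.79, 4.52, 0.0, 65.0
0.47, 0.33, 0.0, 8.1; 0.94, 0.66, 0.0, 16.2; 1.41, 0.99, 0.0, 24.4; 1.88, 1.32, 0.0, 32.5; 2.35, 1.64, 0.0, 40.6; 2.82, 1.97, 0.0, 48.8; 3.29, 2.3, 0.0, 56.9; 3.76, 2.63, 0.0, 65.0
```

View pics/w9.png

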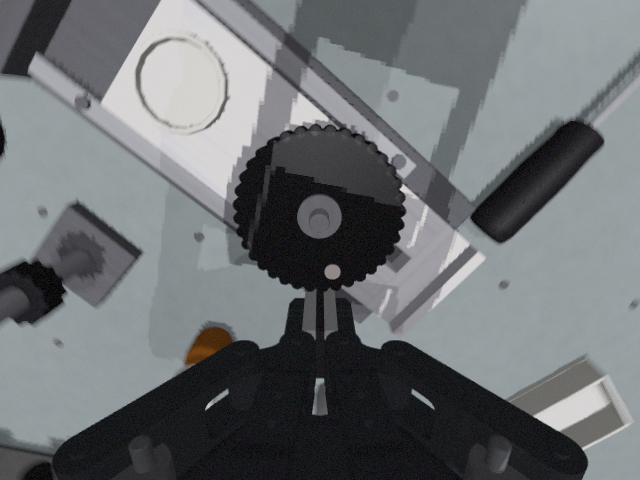

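The dot is now at +24°, about 774° or 2.15 turns in all. Next I back off and go to the lip.

```bash
python3 -m inch '[-0.56,0.01,0,0, -1.26,0.01,0,0, -1.56,0.01,-2.56,0, -1.56,0.01,-5.56,0]' | head -2
python3 -m inch '[-0.1,0.56,0,8.1, -0.2,1.13,0,16.2, -0.3,1.69,0,24.4, -0.4,2.26,0,32.5, -0.5,2.82,0,40.6, -0.6,3.39,0,48.8, -0.69,3.95,0,56.9, -0.79,4.52,0,65.0]' | head -2
python3 -m inch '[0.47,0.33,0,8.1, 0.94,0.66,0,16.2, 1.41,0.99,0,24.4, 1.88,1.32,0,32.5, 2.35,1.64,0,40.6, 2.82,1.97,0,48.8, 3.29,2.3,0,56.9, 3.76,2.63,0,65.0, 3.76,2.63,0,65.0]' | head -2
python3 - <<'E'
from pl import *
from station import read_camera
import cv2
st(); dot(63.5,"pics/w10.png")
for n in("top","scene"):
    p=read_camera(n);cv2.imwrite(f"pics/{n}1.png",p["frame"][:,:,::-1]);np.savez(f"{n}1.npz",**p)
a=cv2.imread("pics/scene1.png")[180:310,220:420];cv2.imwrite("pics/s1c.png",cv2.resize(a,(800,520),interpolation=cv2.INTER_CUBIC))
E
```

```text
t: 29.3
tcp_pos: [613.1, -19.5, 108.5]
t: 30.1
tcp_pos: [614.3, 26.3, 109.8]
t: 31.0
tcp_pos: [614.3, 72.6, 109.8]
t 31.0 tcp [614.3  72.6 109.8] a 60.0 F [ 0.63  0.41 -0.59] gap 0.0 q6 0.53 cmd [614.5  72.2 110.   60. ]
```

View pics/w10.png

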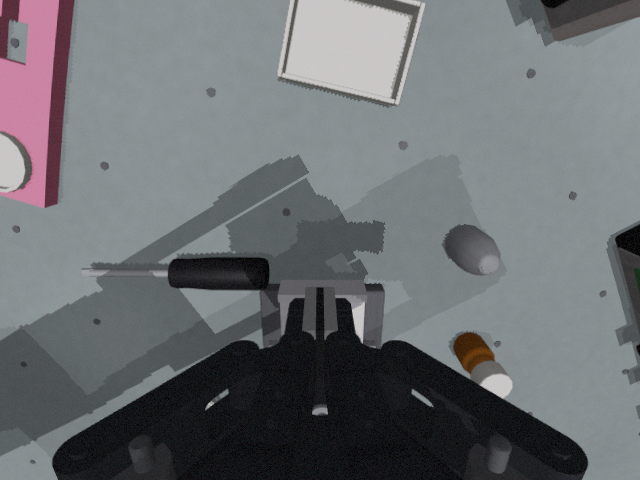

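View pics/s1c.png

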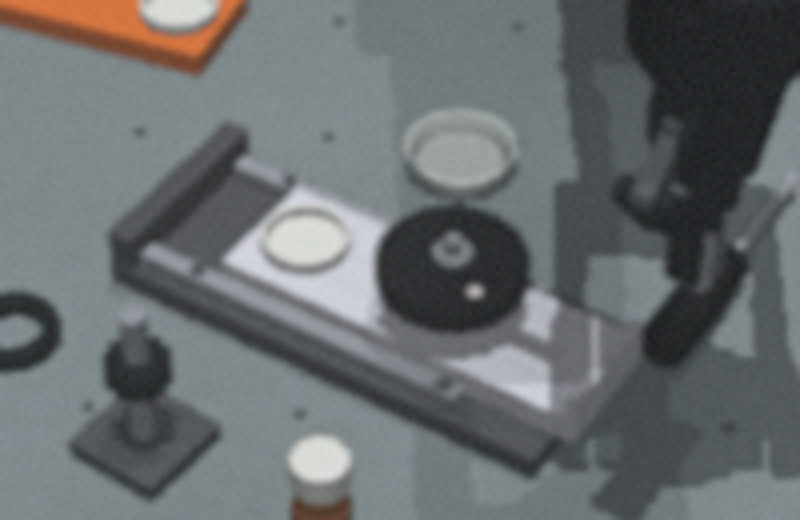

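```bash
python3 -m inch '[0,0,2.5,0, 0,0,5.0,0, 0,0,7.5,0, 0,0,8.4,0, 0,0,8.4,0, -0.6,0,8.4,0, -1.2,0,8.4,0, -1.7,0,8.4,0, -2.0,0,8.4,0, -2.2,0,8.4,0]'
python3 -m inch '[-0.2,0,0,0, -0.4,0,0,0, -0.6,0,0,0, -0.8,0,0,0, -1.0,0,0,0]'
```

```text
t: 32.15
tcp_pos: [603.6, 52.6, 26.6]
orientation: [0.0, 0.866, 0.5, 0.0]
force: [0.8, -0.9, -0.0]
finger_gap: -0.001
t: 32.65
tcp_pos: [599.2, 44.8, 26.6]
orientation: [0.0, 0.866, 0.5, 0.001]
force: [2.6, 4.4, 1.4]
finger_gap: 0.0
```

```bash
python3 -m inch '[-0.2,0,0,0, -0.4,0,0,0, -0.6,0,0,0, -0.8,0,0,0, -1.0,0,0,0, -1.2,0,0,0, -1.4,0,0,0, -1.6,0,0,0, -1.8,0,0,0, -2.0,0,0,0]'
python3 - <<'E'
from pl import *
from station import read_camera
import cv2
st()
p=read_camera("scene");cv2.imwrite("pics/s2.png",p["frame"][:,:,::-1])
a=cv2.imread("pics/s2.png")[180:310,220:420];cv2.imwrite("pics/s2c.png",cv2.resize(a,(800,520),interpolation=cv2.INTER_CUBIC))
E
```

```text
t: 33.65
tcp_pos: [589.0, 27.2, 26.5]
orientation: [0.0, 0.866, 0.5, 0.001]
force: [2.8, 4.4, 3.7]
finger_gap: 0.005
t 33.65 tcp [589.   27.2  26.5] a 60.0 F [2.85 4.42 3.71] gap 0.0 q6 0.45 cmd [614.5  72.2 110.   60. ]
```

View pics/s2c.png

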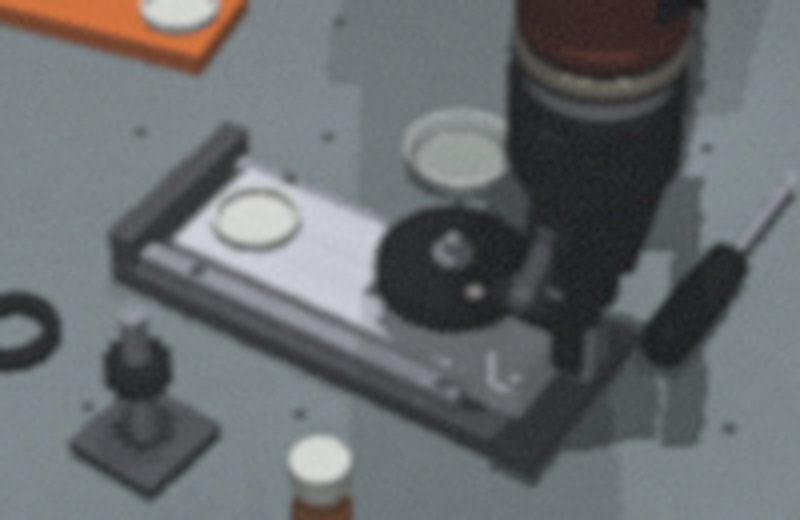

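```bash
python3 -m inch '[-0.2,0,0,0, -0.4,0,0,0, -0.6,0,0,0, -0.75,0,0,0, -0.9,0,0,0, -1.0,0,0,0]'; python3 -m inch '[-0.1,0,0,0, -0.2,0,0,0]'
```

```text
t: 34.3
tcp_pos: [583.9, 18.6, 26.4]
orientation: [0.0, 0.866, 0.5, 0.001]
force: [2.6, 3.7, 3.6]
finger_gap: -0.002
t: 34.5
tcp_pos: [582.9, 16.9, 26.4]
orientation: [0.0, 0.866, 0.5, 0.001]
force: [2.4, 4.0, 4.6]
finger_gap: 0.002
```

```bash
python3 -m inch '[-0.1,0,0,0, -0.1,0,0,0]'; python3 -m inch '[-0.1,0,0,0, -0.1,0,0,0]'; python3 -m inch '[-0.1,0,0,0, -0.1,0,0,0]'
```

```text
t: 34.7
tcp_pos: [582.4, 16.0, 26.4]
orientation: [0.0, 0.866, 0.5, 0.001]
force: [3.1, 5.1, 3.3]
finger_gap: 0.002
t: 34.9
tcp_pos: [582.4, 15.9, 26.4]
orientation: [-0.0, 0.866, 0.5, 0.001]
force: [3.9, 7.0, 2.8]
finger_gap: 0.001
t: 35.1
tcp_pos: [582.4, 15.8, 26.5]
orientation: [-0.0, 0.866, 0.5, 0.002]
force: [4.6, 9.6, 2.2]
finger_gap: 0.002
```

The tip has stopped at y_f ≈ 53 and the force is rising (5→8→10.6 N), so the carrier is on the stop. I'll back off and look.

```bash
python3 -m inch '[0.3,0,0,0, 0.8,0,0,0, 1.5,0,0,0, 2.5,0,0,0, 3.5,0,0,0, 4.5,0,0,0, 5.0,0,-2.0,0, 5.5,0,-5.0,0, 6,0,-9.0,0, 6,0,-13.0,0]'
python3 -m inch '[3,0,-2,0, 6,0,-4,0, 9,0,-6,0, 12,0,-8,0, 12,0,-8,0, 12,0,-8,0, 12,0,-8,0]'
python3 - <<'E'
from pl import *
from station import read_camera
import cv2
st()
for n in("top","scene"):
    p=read_camera(n);cv2.imwrite(f"pics/{n}3.png",p["frame"][:,:,::-1]);np.savez(f"{n}3.npz",**p)
a=cv2.imread("pics/scene3.png")[180:310,220:420];cv2.imwrite("pics/s3c.png",cv2.resize(a,(800,520),interpolation=cv2.INTER_CUBIC))
a=cv2.imread("pics/top3.png")[160:310,200:400];cv2.imwrite("pics/t3c.png",cv2.resize(a,(800,600),interpolation=cv2.INTER_CUBIC))
E
```

```text
t: 36.1
tcp_pos: [610.8, 67.3, 156.8]
orientation: [-0.0, 0.866, 0.501, -0.001]
force: [1.1, 0.2, -0.3]
finger_gap: -0.002
t: 36.8
tcp_pos: [669.8, 169.5, 234.3]
orientation: [-0.0, 0.866, 0.5, -0.002]
force: [-0.3, -0.5, -0.5]
finger_gap: -0.003
t 36.8 tcp [669.8 169.5 234.3] a 60.0 F [-0.29 -0.52 -0.51] gap -0.0 q6 0.67 cmd [614.5  72.2 110.   60. ]
```

View pics/s3c.png

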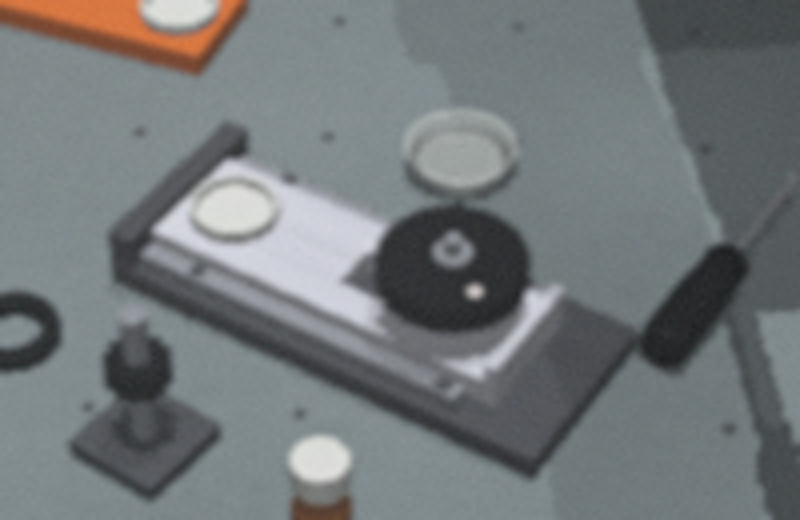

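View pics/t3c.png

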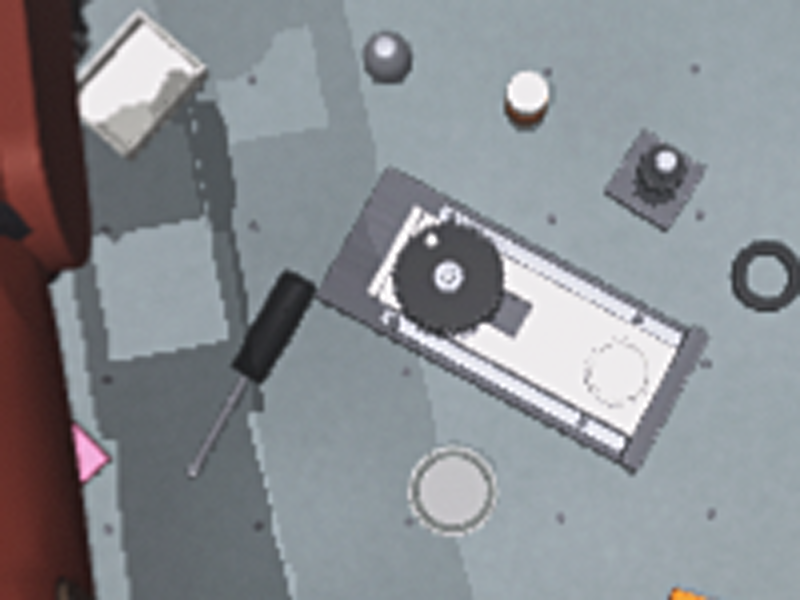

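The carrier's end meets the stop wall (top crop about (660,380)) and the keyhole is clear of the ring. The other things look in place; I'll check with numbers.

Run:
```python
from h import *
t=np.load("top3.npz");t0=np.load("top0.npz");s=np.load("scene3.npz");s0=np.load("scene0.npz")
c=lambda x,y:(200+x/4-.4,160+y/4-.4);c0=lambda x,y:(260+x/5-.4,190+y/5-.4)
for p,k,ctr,z in((t0,c0(286,153),c0(260,200),55),(t,c(431,240),c(448,278),63.6)):
    w=at(p,*k,z)-at(p,*ctr,z);print("dot",np.hypot(*w[:2]),np.degrees(np.arctan2(w[1],w[0])))
Y=np.array([.5,.866])
for n,p,q in(("lip0",t0,[c0(152,70),c0(93,180)]),("lip",t,[c(414,208),c(371,294)])):
    m=np.mean([at(p,*k,39)[:2] for k in q],0);print(n,(m-[554.5,-29.3])@Y)
for n,a,b,(l,r,u,d) in (("top",t0,t,(240,420,160,310)),("scene",s0,s,(190,450,190,350))):
    D=cv2.absdiff(cv2.GaussianBlur(a["frame"],(3,3),0),cv2.GaussianBlur(b["frame"],(3,3),0)).max(2)
    cv2.imwrite(f"pics/diff_{n}.png",cv2.resize(np.clip(D[u:d,l:r].astype(int)*3,0,255).astype(np.uint8),None,fx=3,fy=3))
a=cv2.imread("pics/diff_top.png");b=cv2.imread("pics/diff_scene.png")
w=max(a.shape[1],b.shape[1]);print(a.shape,b.shape)
```

```text
dot 27.61764276623371 -30.21191761311068
dot 26.60863240317329 22.60677233048919
lip0 83.08700346268128
lip 42.190474432514485
(450, 540, 3) (480, 780, 3)
```

View pics/diff_scene.png

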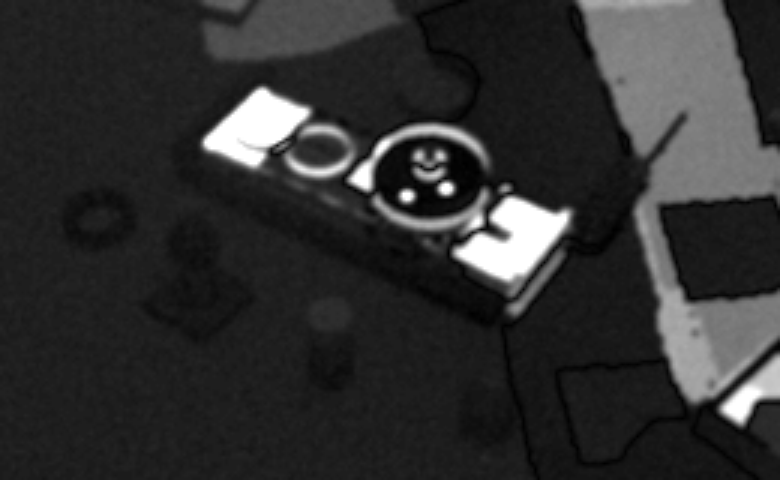

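```bash
python3 -c "
from station import ctrl
print(ctrl.sign_off())"
```

```text
the job is handed in; nothing more can be done
None
```

I rolled the locking ring loose with a closed fingertip, then pushed the carrier's end lip until the carrier reached the end stop. I handed the job in at about 37 s of the 67 s allowed.

**Ring:** three strokes round the rim turned it about 773° (2.15 turns) counter-clockwise. The white dot gave the same turn in the wrist and top cameras, within 1 to 2°. Pressing force was about 4 to 8 N. On the first stroke it fell to about 0 to 1 N for a stretch, with a few degrees of slip, until I corrected the axis estimate.

**Carrier:** the fingertip stopped moving while the push rose from about 6 to 10.6 N, and the pictures show the carrier's end against the stop wall. The top picture puts the lip face at y ≈ 42 mm, against 43 mm expected. By that same measurement the slide was about 41 mm rather than 42 mm, which is within the camera's error.

**Other things:** the before-and-after scene pictures show no movement of the post and collar, vial, objective, dish, lens ring or driver. I only compared the tray by eye in the top view, where the arm hid part of it. The arm finished about 230 mm above the table, clear of everything, with the force reading near zero.

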